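# Honours board: take off the name plates and wax the open joint

### The arm

A 6-joint arm with a two-finger parallel gripper is mounted at the origin on the work surface. World frame = base frame: x ahead of the robot, y to its left, z up, the work surface at z = 0. Lengths are in m, angles in rad, forces in N, time in s.
With the tool pointing down it reaches from about 0.35 to 0.975 m from the base axis. Payload 4.9 kg.
Tool frame: the origin (TCP) lies at the very end of the fingers, on their centre line; the grasp point (between the pads) lies 19 mm behind it; z points along the fingers, y is the direction in which the jaws open and shut (so a half turn about z gives the same grasp; the last joint's range is limited). The gripper opens to 85 mm and grips with 20 to 120 N. Pads are 22 mm wide; open, the fingers measure 114 mm over their backs; the gripper's body (76 mm by 85 mm) begins 54 mm behind the grasp point. The pads swing forward as they close: fully open they stand 13 mm farther back than shut.
Start: joints at [-1.377, 0.053, 1.613, -0, 1.476, -0.119], TCP at [0.192, -0.595, 0.231] pointing down, gripper open.
Joint ranges: [-3.01, 3.01], [-1.01, 2.22], [0.06, 2.58], [-1.02, 4.17], [0.09, 2.62], [-3.14, 3.14]. Speed limits (rad/s): [2.57, 2.57, 3.14, 3.14, 3.14, 3.14].

### API

Orientations are given as a unit quaternion [w, x, y, z].
In Python, from plant import state, grab_frame, camera_model, job_done, search_frame, masks_of, place_of gives the robot as it stands.
- The arm moves only by the tool drive_tool, never from a script. Its argument "series" is a list of rows, each a list of 2 entries, a list of its own where there are three numbers: the shift along the world's x, y, z in m, then the turn, a rotation vector about the world's x, y, z in degrees. A call has 1 to 8 rows; each row is the pose to reach, as a shift and turn from the pose commanded when the call began; what a row does not reach only later rows make up. A row lasts 1/10 s, in which the tool goes at most 50 mm and 8.59 degrees, less where a joint would pass 70% of its speed; a pose out of reach is approached as far as the arm can. A call with a gripper value outside its range is refused whole. "fingers" is the closure, from -1 (fully open) to 1 (shut), so that 0 is half open, set as the call begins (left out, the last holds). The fingers move at their own pace and stop on an object; the grip force is fixed at half the most. Time passes only in rows, so rows that repeat a pose let the fingers close. It gives the time, the measured TCP pose, the force and the opening at its end, in the units of the state.
- state(): the state, without advancing time (a new reading comes with each control period).
- grab_frame(name): name is "side" or "top"; returns the picture (400x640x3 uint8, red, green, blue); there is no depth.
- camera_model(name): a dict with "fovy" (degrees; the focal length in pixels is half the picture's height over the tangent of half this angle, whatever the lens; pixels are square), "cx", "cy" (the principal point, pixels), "D" ([k1, k2, p1, p2, k3] as OpenCV has them; the pictures are not rectified), "rvec" (rotation vector, rad) and "tvec" (3), from world to camera coordinates, as OpenCV has them. Camera axes: x right, y down, z forward; pixel columns grow to the right and rows downward; lengths in m; the calibration is good to about 2 mm. A picture is of the moment at which its call begins. camera_model takes no time and is no camera call.
- job_done(): hands the job in, once; it reports no verdict.
Trained networks look in the newest picture that a camera, given by its name, has taken for a name from the list of things; names that differ only in an ending like _2 or _b are one class to them, and where a whole thing is asked for, a point or a joint stands for the part that bears it (a point fixed in the world has none). Each returns a list of dicts, best first, with "confidence" (0 to 1); they miss things now and then, are a little off and sometimes report something else, mostly with a low value. They report only what shows in the picture. A call takes as long as a camera call. They do not tell look-alikes from the thing itself.
- search_frame(camera, name): "location" ([x, y, z] in m, in world coordinates, good to about 4 mm: the middle of the surface that is visible of it).
- masks_of(camera, name): "pixels" (400x640 bool, what is visible of it).
- place_of(camera, name): "location" ([x, y, z] in m, in world coordinates, good to about 4 mm: a listed point, or the origin of a listed thing).
The state is a dict: "time": time; "joint_pos": joint angles; "joint_vel": joint speeds; "joint_efforts": joint torques, N m; "tool_pos": TCP position; "tool_rot": TCP orientation; "contact_force": force on the tool from outside, world axes, zero at the start; "ft_torque": the same for the moment, N m; "gripper_width": opening from 0.0 (shut) to 1.0 (fully open).
Only numpy, scipy, OpenCV 4.12 (cv2) and the standard library are available. Lean on these libraries where they do the work, as an engineer would, in place of code of your own. Each camera call takes 0.05 s, during which the arm holds its last target.

### The job

The joint between the two planks of the honours board has opened and needs waxing. Take every name plate off its stud without wrenching it, by sliding it up the slope along its keyhole until the stud head is in the wide end and then lifting it clear, and lay the plates flat in the felt-lined tray, each on the felt; only then run the tip of the red wax stick lightly and slowly along the joint, in touch with it from the blue tape to the yellow tape. Lay the stick back in its grey dish, leave the plates in the tray while the wax hardens, and do not disturb the other things on the table.

Things in the scene. Friction and masses are not known exactly. Their poses are not given: they have to be found in the camera images.
- panel: Honours board: two dark planks, fixed on a trestle easel, face sloping up away from the robot at 35 degrees to the table. 380 mm wide, 18 mm thick. Origin: on the face, at the middle of the open joint between the planks, 107 mm above the table; x straight up the slope, y along the joint to the robot's left, z out of the face. Face from x = -105 to +125 mm. The joint is a straight 5 mm gap at x = 0.
- stud1 (a point): Top plane of the brass stud 1's head. Four studs, fixed on the board at x = 40 mm, y = 127.5, 42.5, -42.5 and -127.5 mm (studs 1 to 4): shank 6 mm thick, head 14 mm wide and 3 mm thick, its top 9.5 mm above the face, so a hung plate has 2.5 mm of play away from the face. Plates may hang on any of them.
- plate1: Name plate on stud 1, counted from the robot's left: light wood with a brass patch, 84 x 44 x 14 mm, 50 to 100 g. Origin: middle of its back; x along its length (up the slope as it hangs), y across, z out of its face. As it hangs, its axes are the board's, its back lies on the board and its origin is 26 mm down the slope from the stud. Sides free to grip across the 44 mm. None when absent.
- plate2: Just like plate1, on stud 2. The keyhole of every plate: a recess 20 mm wide from x = -0.5 to 34 mm with a 4 mm thick steel floor at the back; the floor has a slot 9 mm wide from x = 18 to 29 (narrow end, top) opening into a 20 mm wide hole from x = -0.5 to 18 (wide end, lower).
- plate3: Just like plate1, on stud 3. Every plate hangs with its stud at plate x = 26. Slide it up the slope: after 19.5 mm the head meets the lower end of the recess. Between 15.5 and 19.5 mm of travel the head is clear of the slot and the plate lifts straight off the face (by 9 mm or more).
- plate4: Just like plate1, on stud 4. None when absent.
- joint_blue (a point): point on the board's face in the middle of the joint at y = 150 mm of the board, just inside the blue masking tape (which crosses the joint at y = 167 mm): start here
- joint_yellow (a point): point on the board's face in the middle of the joint at y = -150 mm, just inside the yellow masking tape (at y = -167 mm): end here
- tray: flat wooden tray lined with blue felt, fixed, to the left or the right of the board: 210 x 190 mm, rim 5 mm thick and 12 mm high, inner floor 5 mm above the table. Origin: centre of its underside; x along the 210 mm side, z up. Room for four plates side by side in two rows of two.
- stick: hard-wax filler stick: a red square bar 14 x 14 x 108 mm with a brown tip, 130 mm over all, 35 to 60 g. Origin: centre of its underside, at half its overall length; x along the stick towards the tip, z up as it lies; the bar runs from x = -65 to +43 mm.
- stick_tip (a point): centre of the stick's rounded tip (radius 3.5 mm), 61.5 mm from the stick's origin along x and 7 mm above its underside. With the tip in the joint it stands about 2.5 mm above the face.
- dish: grey dish for the stick, fixed: 160 x 66 mm, rim 3 mm thick and 9 mm high, inner floor 3 mm above the table. Origin: centre of its underside; x along its length.
- tub: white tub with yellow cap, 52 mm wide, 85 mm high; bystander. Origin: centre of its underside
- spray: blue bottle, 40 mm wide, 120 mm high; bystander. Origin: centre of its underside
- tape: roll of blue masking tape lying flat, 72 mm wide, 24 mm high; bystander. Origin: centre of its underside
- pawn: brass chess pawn, 28 mm wide, 50 mm high, standing on a closed black notebook (fixed); bystander. Origin: centre of its underside
- king: dark chess king, 32 mm wide, 76 mm high; bystander. Origin: centre of its underside
- tortoise: dark metal tortoise, 90 mm long, 33 mm high; bystander. Origin: centre of its underside
- stapler: black stapler, 130 x 34 x 46 mm; bystander. Origin: centre of its underside
Things that resemble listed ones, but are neither listed nor needed, are in the scene too. Several things have the shape of the dish; the one meant has the colours described above.

How it is judged:
On the way, in this order (a step that is already met when the one before it is completed fails the run):
1. every name plate that was hanging is off the board and lies flat on the felt of the tray, released (x of plate1 in the frame of tray between -0.1 and 0.1 m and y of plate1 in the frame of tray between -0.09 and 0.09 m and z of each of plate1, plate2, plate3, plate4 in the frame of tray below 0.025 m and angle between the z axis of each of plate1, plate2, plate3, plate4 and the z axis of tray, either way round below 0.12 rad and contact force between each of plate1, plate2, plate3, plate4 and tray above 0.02 N and linear speed of each of plate1, plate2, plate3, plate4 below 0.05 m/s and contact force between the fingers and plate1 below 0.2 N and x of plate2 in the frame of tray between -0.1 and 0.1 m and y of plate2 in the frame of tray between -0.09 and 0.09 m and contact force between the fingers and plate2 below 0.2 N and x of plate3 in the frame of tray between -0.1 and 0.1 m and y of plate3 in the frame of tray between -0.09 and 0.09 m and contact force between the fingers and plate3 below 0.2 N and x of plate4 in the frame of tray between -0.1 and 0.1 m and y of plate4 in the frame of tray between -0.09 and 0.09 m and contact force between the fingers and plate4 below 0.2 N), for 0.3 s.
2. the stick's tip touches the board within 6 mm of the joint's middle line, 150 mm along the joint from its middle (plus is towards the blue tape), for a fifth of a second within 7.5 mm of there (x of stick_tip in the frame of panel between -0.006 and 0.006 m and y of stick_tip in the frame of panel between 0.1425 and 0.1575 m and contact force between stick and panel above 0.1 N), for 0.2 s.
3. the stick's tip touches the board within 6 mm of the joint's middle line, 112.5 mm along the joint from its middle (plus is towards the blue tape), for a fifth of a second within 7.5 mm of there (x of stick_tip in the frame of panel between -0.006 and 0.006 m and y of stick_tip in the frame of panel between 0.105 and 0.12 m and contact force between stick and panel above 0.1 N), for 0.2 s.
4. the stick's tip touches the board within 6 mm of the joint's middle line, 75 mm along the joint from its middle (plus is towards the blue tape), for a fifth of a second within 7.5 mm of there (x of stick_tip in the frame of panel between -0.006 and 0.006 m and y of stick_tip in the frame of panel between 0.0675 and 0.0825 m and contact force between stick and panel above 0.1 N), for 0.2 s.
5. the stick's tip touches the board within 6 mm of the joint's middle line, 37.5 mm along the joint from its middle (plus is towards the blue tape), for a fifth of a second within 7.5 mm of there (x of stick_tip in the frame of panel between -0.006 and 0.006 m and y of stick_tip in the frame of panel between 0.03 and 0.045 m and contact force between stick and panel above 0.1 N), for 0.2 s.
6. the stick's tip touches the board within 6 mm of the joint's middle line, 0 mm along the joint from its middle (plus is towards the blue tape), for a fifth of a second within 7.5 mm of there (x of stick_tip in the frame of panel between -0.006 and 0.006 m and y of stick_tip in the frame of panel between -0.0075 and 0.0075 m and contact force between stick and panel above 0.1 N), for 0.2 s.
7. the stick's tip touches the board within 6 mm of the joint's middle line, -37.5 mm along the joint from its middle (plus is towards the blue tape), for a fifth of a second within 7.5 mm of there (x of stick_tip in the frame of panel between -0.006 and 0.006 m and y of stick_tip in the frame of panel between -0.045 and -0.03 m and contact force between stick and panel above 0.1 N), for 0.2 s.
8. the stick's tip touches the board within 6 mm of the joint's middle line, -75 mm along the joint from its middle (plus is towards the blue tape), for a fifth of a second within 7.5 mm of there (x of stick_tip in the frame of panel between -0.006 and 0.006 m and y of stick_tip in the frame of panel between -0.0825 and -0.0675 m and contact force between stick and panel above 0.1 N), for 0.2 s.
9. the stick's tip touches the board within 6 mm of the joint's middle line, -112.5 mm along the joint from its middle (plus is towards the blue tape), for a fifth of a second within 7.5 mm of there (x of stick_tip in the frame of panel between -0.006 and 0.006 m and y of stick_tip in the frame of panel between -0.12 and -0.105 m and contact force between stick and panel above 0.1 N), for 0.2 s.
10. the stick's tip touches the board within 6 mm of the joint's middle line, -150 mm along the joint from its middle (plus is towards the blue tape), for a fifth of a second within 7.5 mm of there (x of stick_tip in the frame of panel between -0.006 and 0.006 m and y of stick_tip in the frame of panel between -0.1575 and -0.1425 m and contact force between stick and panel above 0.1 N), for 0.2 s.
At the end, for the whole second after the job is handed in: every plate lies flat (within 7 degrees) on the tray's felt, inside the rim, none resting wholly on another; the stick lies flat in its dish, its origin within 70 mm lengthwise and 33 mm sideways of the dish's centre, tip less than 25 mm up; all at rest (x of plate1 in the frame of tray between -0.1 and 0.1 m and y of plate1 in the frame of tray between -0.09 and 0.09 m and z of each of plate1, plate2, plate3, plate4 in the frame of tray below 0.025 m and angle between the z axis of each of plate1, plate2, plate3, plate4 and the z axis of tray, either way round below 0.12 rad and contact force between each of plate1, plate2, plate3, plate4 and tray above 0.02 N and linear speed of each of plate1, plate2, plate3, plate4 below 0.05 m/s and x of plate2 in the frame of tray between -0.1 and 0.1 m and y of plate2 in the frame of tray between -0.09 and 0.09 m and x of plate3 in the frame of tray between -0.1 and 0.1 m and y of plate3 in the frame of tray between -0.09 and 0.09 m and x of plate4 in the frame of tray between -0.1 and 0.1 m and y of plate4 in the frame of tray between -0.09 and 0.09 m and x of stick in the frame of dish between -0.07 and 0.07 m and y of stick in the frame of dish between -0.033 and 0.033 m and z of stick_tip in the frame of dish below 0.025 m and angle between stick's own x axis and vertical between 1.4 and 1.75 rad and linear speed of stick below 0.03 m/s); the robot touches nothing.
It fails at once if a bystander (tub, spray bottle, tape roll, chess piece, tortoise, stapler) is pushed more than 30 mm from its place (distance of any of tub, spray, tape, pawn, king, tortoise, stapler from where it was at the start of the episode above 0.03 m).
It fails at once if a plate is wrenched against its stud: more than 50 N between plate and board (contact force between any of plate1, plate2, plate3, plate4 and panel above 50 N).
It fails at once if the stick is pressed on the board with more than 30 N (contact force between stick and panel above 30 N).
Of plate1, plate2, plate3, plate4 only 2 to 4 are there at a start; the rules pass over those that are not, and their reading is None.
At some moment in a run one of stick may be knocked a few centimetres aside while the robot is not near it.
Once in a run the grip may slacken for a moment while it holds something.
It also fails if it takes over 210 s, if anything falls off the work surface, if the arm or the gripper's body presses on something with over 40 N, if the wrist force passes 120 N, or if a joint passes its speed limit or range.

## Working session

There is one attempt and no reset: what is moved stays moved. The work goes in short steps, Python scripts to look and compute and a tool call to move; the robot and the scene stay as the last step left them, time stands still between calls to the robot, and variables do not carry over. Pictures are saved under pics/ and viewed, and the job is handed in when it is done.

Besides the shell and the picture viewer there is one more tool, called after "Request:" by a JSON object that holds its "fn" and its "kwargs". drive_tool: Moves the arm, as the interface text tells. Its arguments: {"type":"object","properties":{"series":{"type":"array","items":{"type":"array"}},"fingers":{"type":"number"}},"required":["series"]}

```bash
ls; mkdir -p pics; cat > h.py <<'E'
import numpy as np, cv2
from plant import *
def K(n):
    m=camera_model(n); f=200/np.tan(np.radians(m['fovy'])/2)
    return np.array([[f,0,m['cx']],[0,f,m['cy']],[0,0,1.]]),np.array(m['D'],float),np.array(m['rvec'],float),np.array(m['tvec'],float)
def proj(n,P):
    k,D,r,t=K(n); return cv2.projectPoints(np.array(P,float).reshape(-1,1,3),r,t,k,D)[0].reshape(-1,2)
def ray(n,uv):
    k,D,r,t=K(n); R=cv2.Rodrigues(r)[0]
    p=cv2.undistortPoints(np.array(uv,float).reshape(-1,1,2),k,D).reshape(-1,2)
    d=np.c_[p,np.ones(len(p))]@R; return -R.T@t.reshape(3),d
def onz(n,uv,z):
    o,d=ray(n,uv); return o+d*((z-o[2])/d[:,2])[:,None]
def save(n,name,crop=None,s=1):
    im=grab_frame(n)[...,::-1]
    if crop: im=im[crop[1]:crop[3],crop[0]:crop[2]]
    if s!=1: im=cv2.resize(im,None,fx=s,fy=s,interpolation=cv2.INTER_CUBIC)
    cv2.imwrite('pics/'+name+'.png',im)
E
python3 - <<'E'
from h import *
save('side','side0');save('top','top0')
s=state();print({k:np.round(v,3) for k,v in s.items()})
for n in('top','side'):print(camera_model(n))
E
```

```text
pics
{'time': np.float64(0.1), 'joint_pos': array([-1.377,  0.053,  1.614, -0.   ,  1.476, -0.119]), 'joint_vel': array([-0.001, -0.003, -0.004,  0.   , -0.001,  0.002]), 'joint_efforts': array([ 1.0000e-03, -3.9490e+01, -3.7136e+01,  0.0000e+00,  4.0000e-03,
        0.0000e+00]), 'tool_pos': array([ 0.192, -0.594,  0.23 ]), 'tool_rot': array([-0.001,  0.988,  0.156, -0.   ]), 'contact_force': array([-0.465, -0.553, -0.464]), 'ft_torque': array([ 0.009, -0.019, -0.014]), 'gripper_width': np.float64(1.0)}
{'fovy': 51.26870834517568, 'cx': 325.0846606168008, 'cy': 198.63319811975109, 'D': array([-0.0402041,  0.       ,  0.       ,  0.       ,  0.       ]), 'rvec': array([ 2.13068944, -2.12041985,  0.15202833]), 'tvec': array([-0.06933838,  0.51723988,  1.34604694])}
{'fovy': 48.12253695768777, 'cx': 325.4130137706142, 'cy': 204.4044308931527, 'D': array([-0.08290098,  0.        ,  0.        ,  0.        ,  0.        ]), 'rvec': array([ 0.98975389, -2.55202557,  0.96577084]), 'tvec': array([0.30850145, 0.37478698, 1.14774801])}
```

View pics/side0.png

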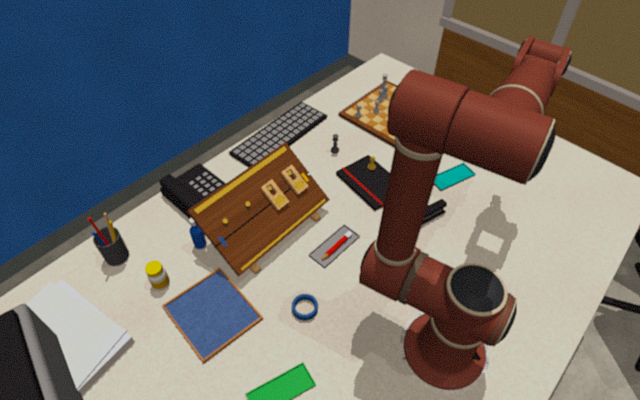

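View pics/top0.png

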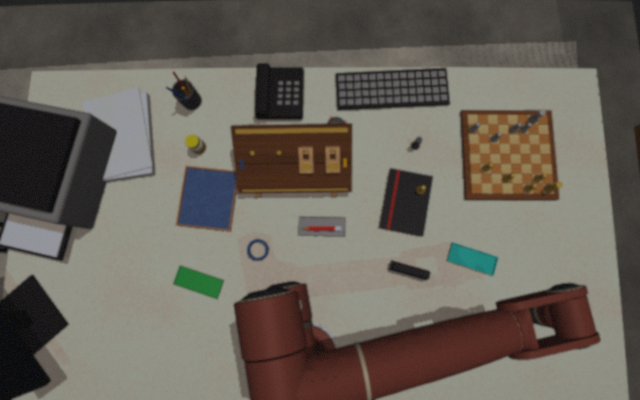

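```bash
python3 - <<'E'
from h import *
for n in ['panel','plate1','tray','stick','stick_tip','dish','tub','spray','tape','pawn','king','tortoise','stapler','stud1','joint_blue','joint_yellow','plate2','plate3','plate4']:
  for c in('top','side'):
    print(n,c,[(np.round(r['location'],3).tolist(),round(r['confidence'],2)) for r in place_of(c,n)][:5])
E
```

```text
panel top [([0.623, 0.036, 0.104], 0.95), ([0.779, -0.097, 0.002], 0.32)]
panel side [([0.625, 0.036, 0.11], 0.67)]
plate1 top [([0.634, -0.091, 0.117], 0.69), ([0.633, -0.006, 0.115], 0.51)]
plate1 side [([0.636, -0.088, 0.115], 0.85), ([0.631, -0.006, 0.115], 0.72)]
tray top [([0.517, 0.338, 0.004], 0.98)]
tray side [([0.524, 0.343, -0.001], 0.85)]
stick top [([0.416, -0.055, 0.001], 0.52), ([0.632, -0.007, 0.114], 0.51), ([0.278, -0.343, 0.001], 0.33)]
stick side [([0.418, -0.05, 0.001], 0.73)]
stick_tip top [([0.418, 0.009, 0.007], 0.76), ([0.346, 0.16, -0.003], 0.36)]
stick_tip side [([0.417, 0.01, 0.011], 0.51)]
dish top [([0.322, -0.557, -0.001], 0.91), ([0.428, -0.052, 0.0], 0.81), ([0.346, 0.159, -0.003], 0.73), ([0.234, 0.358, 0.004], 0.62)]
dish side [([0.429, -0.054, -0.002], 0.71), ([0.242, 0.357, -0.004], 0.58)]
tub top [([0.707, 0.384, -0.0], 0.56)]
tub side [([0.704, 0.382, 0.002], 0.67), ([0.634, -0.006, 0.112], 0.33)]
spray top []
spray side [([0.733, 0.219, 0.0], 0.61)]
tape top [([0.345, 0.161, -0.005], 0.69)]
tape side [([0.352, 0.159, 0.003], 0.72)]
pawn top [([
[... 716 characters left out ...]
[0.618, 0.188, 0.108], 0.73)]
joint_blue side [([0.616, 0.187, 0.105], 0.86)]
joint_yellow top [([0.62, -0.113, 0.103], 0.88), ([0.278, -0.342, 0.002], 0.29)]
joint_yellow side [([0.624, -0.108, 0.108], 0.73), ([0.633, -0.008, 0.112], 0.65)]
plate2 top [([0.634, -0.091, 0.117], 0.69), ([0.633, -0.006, 0.115], 0.51)]
plate2 side [([0.636, -0.088, 0.115], 0.85), ([0.631, -0.006, 0.115], 0.72)]
plate3 top [([0.634, -0.091, 0.117], 0.69), ([0.633, -0.006, 0.115], 0.51)]
plate3 side [([0.636, -0.088, 0.115], 0.85), ([0.631, -0.006, 0.115], 0.72)]
plate4 top [([0.634, -0.091, 0.117], 0.69), ([0.633, -0.006, 0.115], 0.51)]
plate4 side [([0.636, -0.088, 0.115], 0.85), ([0.631, -0.006, 0.115], 0.72)]
```

The side view shows the board with empty studs 1–2 at about (225,221) and (248,204), and plates at (275,194) and (294,179). The tray is at (212,314), the grey dish with the red stick at (334,245). Top view: plates at (306,159) and (333,159), stick at (322,229) with its tip to the left.

Possible confusions: the dish could be the teal (472,259), green (199,282) or grey (322,226) shape, and only the last is grey with the red stick. The stick could be taken for the pencils in the pot (186,93) or the red strap on the notebook. I'll check this in a crop, together with a model overlay.

```bash
cat >> h.py <<'E'
def Rz(a): c,s=np.cos(a),np.sin(a); return np.array([[c,-s,0],[s,c,0],[0,0,1.]])
def panelT(x,y,yaw,z=0.107):
    t=np.radians(35); R=np.array([[np.cos(t),0,-np.sin(t)],[0,1,0],[np.sin(t),0,np.cos(t)]])
    return Rz(yaw)@R,np.array([x,y,z])
E
python3 - <<'E'
from h import *
R,o=panelT(0.620,0.038,0.014)
for c,crop in(('top',(150,80,400,300)),('side',(140,120,390,360))):
    im=grab_frame(c)[...,::-1].copy()
    im=im[crop[1]:crop[3],crop[0]:crop[2]]; s=3; im=cv2.resize(im,None,fx=s,fy=s,interpolation=cv2.INTER_CUBIC)
    raw=im.copy()
    P=[[.125,.19,0],[.125,-.19,0],[-.105,-.19,0],[-.105,.19,0],[0,.15,0],[0,-.15,0]]+[[.04,y,.0095] for y in(.1275,.0425,-.0425,-.1275)]
    for y in(-.0425,-.1275):
        P+=[[.014+a,y+b,.014] for a,b in((.042,.022),(.042,-.022),(-.042,-.022),(-.042,.022))]
    for u,v in proj(c,[o+R@np.array(p) for p in P]): 
        cv2.circle(im,(int((u-crop[0]+.5)*s),int((v-crop[1]+.5)*s)),3,(0,255,0),1)
    cv2.imwrite(f'pics/ov_{c}.png',im)
    cv2.imwrite(f'pics/raw_{c}.png',raw[330:] if c=='top' else raw[:])
E
```

```text
(no output)
```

View pics/ov_top.png

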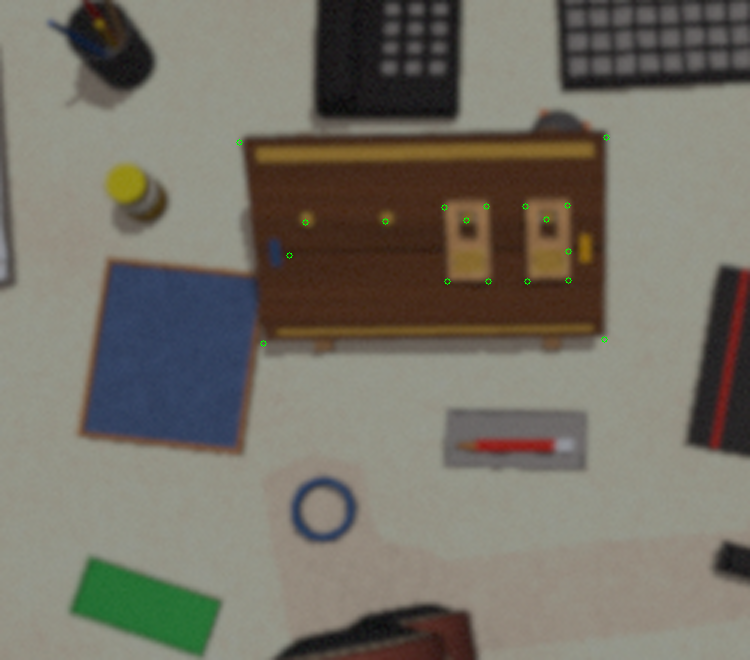

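View pics/ov_side.png

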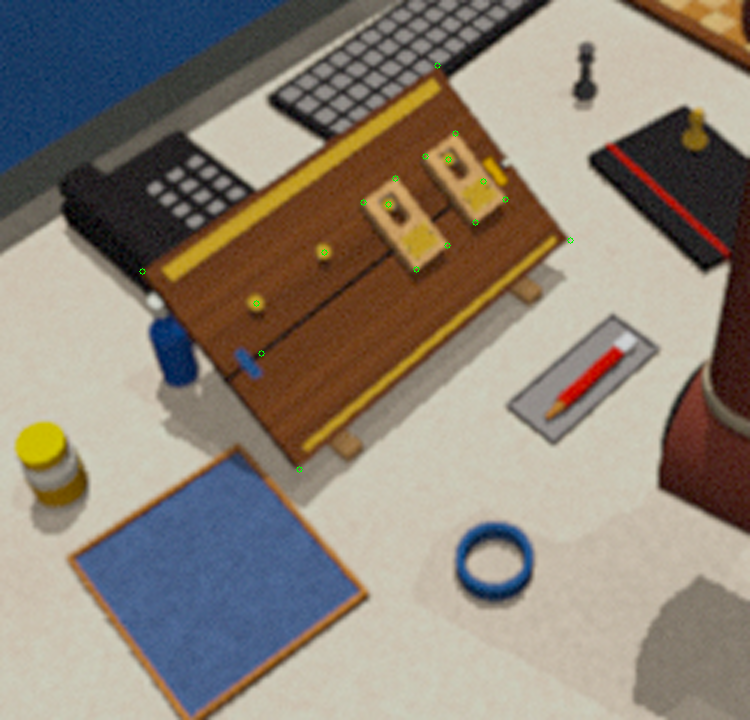

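```bash
python3 - <<'E'
from h import *
from scipy.optimize import least_squares
def cvt(c,a):
    off={'top':(150,80),'side':(140,120)}[c]; return np.array(a,float)/3-.5+off
P=np.array([[.125,.19,0],[.125,-.19,0],[-.105,-.19,0],[-.105,.19,0],[.04,.1275,.0095],[.04,.0425,.0095],[0,.167,0]])
ob={'top':cvt('top',[(245,138),(605,132),(605,334),(267,340),(306,219),(386,217),(275,254)]),
 'side':cvt('side',[(148,268),(440,68),(566,240),(298,466),(256,304),(324,252),(248,362)])}
def f(p,cs=('top','side')):
    R,o=panelT(*p[:3]); return np.concatenate([(proj(c,P@R.T+o)-ob[c]).ravel() for c in cs])
for cs in(('top',),('side',),('top','side')):
    r=least_squares(f,[.62,.038,.014],args=(cs,),loss='soft_l1'); print(cs,np.round(r.x,4),r.cost); 
print(np.round(f(r.x).reshape(-1,2),1))
# tray outer corners at z=.012 rim ; order in tray frame
T=np.array([[.105,.095],[.105,-.095],[-.105,-.095],[-.105,.095]])
# top image corners: TL(109,261)=+x+y ; TR(258,274) ; BR(242,452); BL(81,436)
for c,pts in(('top',[(109,261),(258,274),(242,452),(81,436)]),('side',[(70,558),(238,450),(367,595),(190,720)])):
    w=onz(c,cvt(c,pts),.012)[:,:2]; print(c,np.round(w,3).tolist(), 'ctr',w.mean(0), 'sides',[round(float(np.linalg.norm(w[i]-w[i-1])),3) for i in range(4)],'ang',[np.degrees(np.arctan2(*(w[a]-w[b])[::-1])) for a,b in((0,3),(1,2),(0,1),(3,2))])
for c,pts in(('top',[(457,445),(575,445)]),('side',[(549,416),(630,337)])):
    print(c,onz(c,cvt(c,pts),.010))
for c,pts in(('top',[(446,409),(586,411),(585,470),(444,467)]),('side',[(612,315),(659,349),(555,443),(508,406)])):
    print(c,onz(c,cvt(c,pts),.009).mean(0))
E
```

```text
('top',) [0.6248 0.0369 0.02  ] 1.7248529587259103
('side',) [0.6204 0.0369 0.0047] 2.941297836047653
('top', 'side') [0.623  0.0367 0.014 ] 6.848557918232709
[[-1.3  0.6]
 [ 0.9  0.7]
 [ 0.3  1.1]
 [-0.7  0.3]
 [ 0.3  0.2]
 [ 0.3  0.5]
 [ 0.1 -0.5]
 [-2.   0.4]
 [-1.4 -1.3]
 [ 1.  -0.7]
 [ 0.3  0.1]
 [-0.3 -1. ]
 [-0.3 -0.7]
 [-0.4 -0. ]]
top [[0.635, 0.421], [0.619, 0.245], [0.413, 0.254], [0.43, 0.44]] ctr [0.52442092 0.34007865] sides [0.205, 0.176, 0.206, 0.187] ang [np.float64(-5.500668042619468), np.float64(-2.6612690364174143), np.float64(84.95922056256926), np.float64(84.76588585655416)]
side [[0.633, 0.422], [0.611, 0.242], [0.408, 0.261], [0.432, 0.442]] ctr [0.52099283 0.34175382] sides [0.202, 0.181, 0.204, 0.182] ang [np.float64(-5.663978294494957), np.float64(-5.4433778213297295), np.float64(83.14586983032947), np.float64(82.42877079621712)]
top [[ 0.42276991  0.01168078  0.01      ]
 [ 0.42338186 -0.12093424  0.01      ]]
side [[ 0.41935672  0.00884782  0.01      ]
 [ 0.42388294 -0.12004257  0.01      ]]
top [ 0.42977003 -0.05365995  0.009     ]
side [ 0.42531555 -0.05110012  0.009     ]
```

```bash
cat >> h.py <<'E'
from scipy.spatial.transform import Rotation as Ro
PX=(0.622,0.037,0.012)
def pp(p,P=PX): R,o=panelT(*P); return o+R@np.array(p,float)
def Rface(P=PX): # tool rotation facing the board: z=-panel z, y=-panel y, x=panel x
    R,_=panelT(*P); return R@np.diag([1,-1,-1.])
def Rdown(yaw): return Rz(yaw)@np.diag([1,-1,-1.])
def cur():
    s=state(); q=s['tool_rot']; return np.array(s['tool_pos']),Ro.from_quat([q[1],q[2],q[3],q[0]]).as_matrix(),s
def goal(p,R=None):
    p0,R0,s=cur()
    rv=np.degrees(Ro.from_matrix(R@R0.T).as_rotvec()) if R is not None else None
    print('t',round(float(s['time']),2),'at',p0.round(4),'shift',(np.array(p)-p0).round(4),'turn',None if rv is None else rv.round(2),'F',np.round(s['contact_force'],1),'w',round(float(s['gripper_width'])*85,1))
E
python3 - <<'E'
from h import *
print(pp([.014,-.1275,.1]))
goal(pp([.014,-.1275,.1]),Rface())
E
```

```text
[ 0.57764375 -0.09104148  0.19694527]
t 2.1 at [ 0.1923 -0.5947  0.2313] shift [ 0.3853  0.5036 -0.0343] turn [  5.68 -34.67 -16.69] F [ 0.3 -0.1 -0.6] w 84.8
```

Request:
{"fn": "drive_tool", "kwargs": {"series": [[[0.04,0.045,0.03],[0,0,-6]],[[0.07,0.09,0.05],[0,0,-12]],[[0.1,0.13,0.06],[0,0,-17]],[[0.13,0.17,0.06],[0,0,-17]],[[0.16,0.21,0.06],[0,0,-17]],[[0.18,0.24,0.06],[0,0,-17]],[[0.2,0.26,0.06],[0,0,-17]],[[0.2,0.26,0.06],[0,0,-17]]], "fingers": -0.4}}

```text
time: 2.9
tool_pos: [0.3946, -0.3315, 0.2918]
tool_rot: [-0.0, 1.0, 0.011, 0.001]
contact_force: [-1.1, -0.8, 0.2]
gripper_width: 0.698
```

```bash
python3 - <<'E'
from h import *
goal(pp([.014,-.1275,.1]),Rface())
E
```

```text
t 2.9 at [ 0.3946 -0.3315  0.2918] shift [ 0.183   0.2404 -0.0948] turn [  0.58 -34.91  -0.56] F [-1.1 -0.8  0.2] w 59.3
```

Request:
{"fn": "drive_tool", "kwargs": {"series": [[[0.03,0.04,0.0],[0,-7,0]],[[0.06,0.08,0.0],[0.2,-14,0]],[[0.09,0.12,0.0],[0.4,-21,-0.2]],[[0.12,0.16,-0.02],[0.6,-28,-0.4]],[[0.15,0.2,-0.05],[0.6,-34.9,-0.6]],[[0.17,0.23,-0.08],[0.6,-34.9,-0.6]],[[0.183,0.24,-0.095],[0.6,-34.9,-0.6]],[[0.183,0.24,-0.095],[0.6,-34.9,-0.6]]]}}

```text
time: 3.7
tool_pos: [0.5738, -0.0923, 0.1912]
tool_rot: [-0.004, 0.955, 0.004, 0.296]
contact_force: [-1.0, 0.1, 0.3]
gripper_width: 0.701
```

```bash
python3 - <<'E'
from h import *
goal(pp([.014,-.1275,.025]),Rface())
save('side','s1',(200,80,400,240),4);save('top','t1',(230,100,390,220),5)
E
```

```text
t 3.7 at [ 0.5738 -0.0923  0.1912] shift [ 0.0469  0.0017 -0.0556] turn [-0.35 -0.52  0.13] F [-1.   0.1  0.3] w 59.6
```

View pics/s1.png

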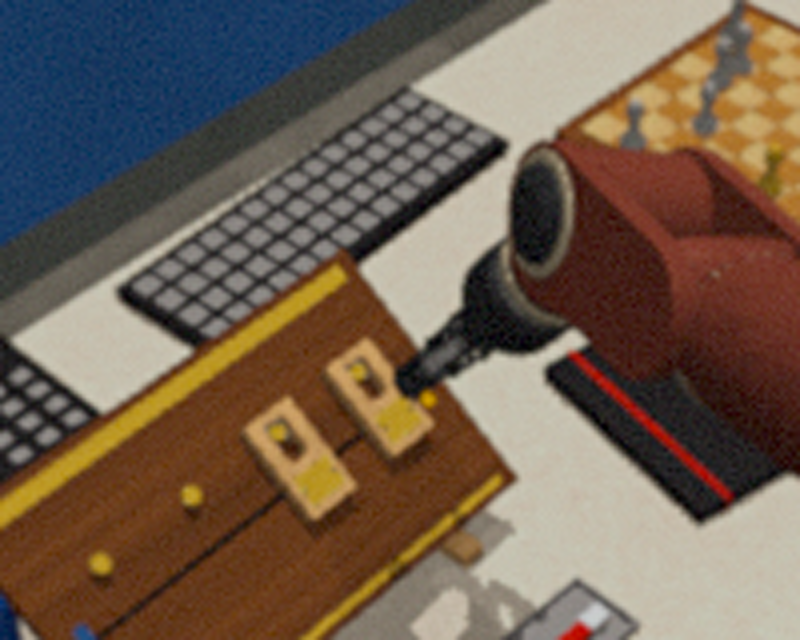

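View pics/t1.png

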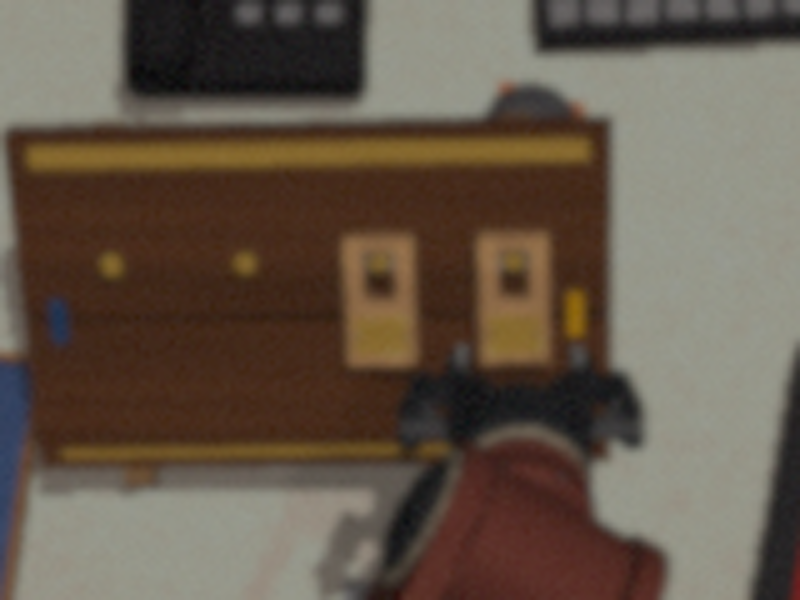

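Request:
{"fn": "drive_tool", "kwargs": {"series": [[[0.02,0.001,-0.02],[-0.35,-0.5,0.1]],[[0.035,0.001,-0.045],[-0.35,-0.5,0.1]],[[0.0469,0.0017,-0.0556],[-0.35,-0.5,0.1]],[[0.0469,0.0017,-0.0556],[-0.35,-0.5,0.1]],[[0.0469,0.0017,-0.0556],[-0.35,-0.5,0.1]],[[0.0469,0.0017,-0.0556],[-0.35,-0.5,0.1]]]}}

```text
time: 4.4
tool_pos: [0.6227, -0.0941, 0.143]
tool_rot: [0.001, 0.952, 0.004, 0.305]
contact_force: [-0.5, 0.7, 0.3]
gripper_width: 0.699
```

```bash
python3 - <<'E'
from h import *
goal(pp([.014,-.1275,.003]),Rface())
save('side','s2',(250,130,350,210),8);save('top','t2',(280,120,380,200),8)
print(proj('top',[cur()[0]]),proj('side',[cur()[0]]))
E
```

```text
t 4.4 at [ 0.6227 -0.0941  0.143 ] shift [ 0.0105  0.0038 -0.0255] turn [0.21 0.57 0.28] F [-0.5  0.7  0.3] w 59.4
[[333.19249889 160.32386005]] [[296.1324937  174.78024846]]
```

View pics/s2.png

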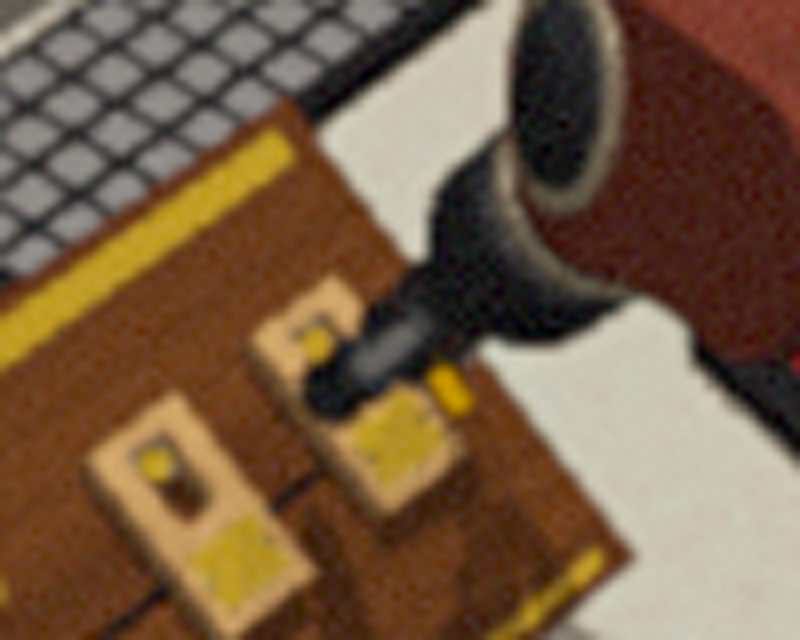

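View pics/t2.png

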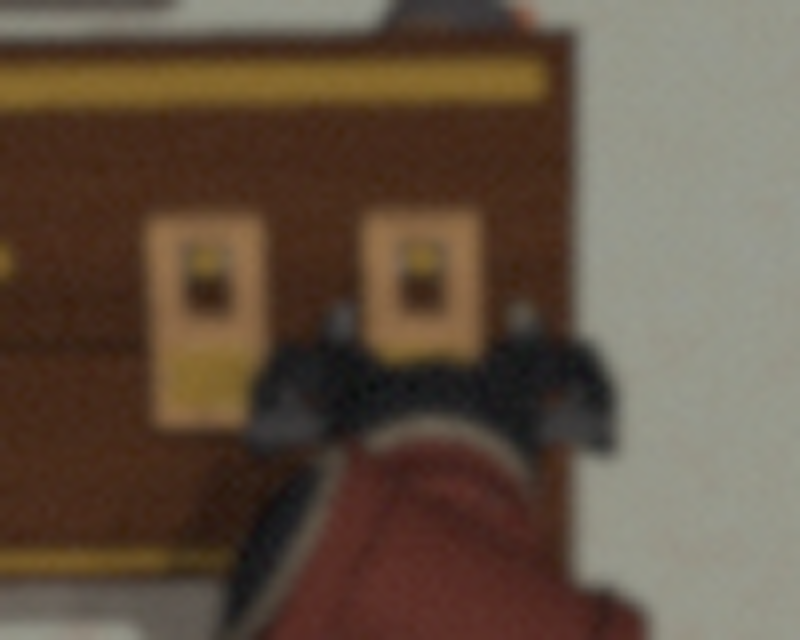

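Request:
{"fn": "drive_tool", "kwargs": {"series": [[[0,0.002,0],[0.2,0.3,0.2]],[[0,0.003,0],[0.2,0.5,0.3]],[[0,0.003,0],[0.2,0.5,0.3]]]}}

```text
time: 4.8
tool_pos: [0.6223, -0.0898, 0.1411]
tool_rot: [-0.003, 0.954, 0.006, 0.3]
contact_force: [-0.4, -0.1, 0.7]
gripper_width: 0.698
```

```bash
python3 - <<'E'
from h import *
for i in range(6): goal(pp([.014,-.1275,.003]),Rface()); grab_frame('top')
E
```

```text
t 4.8 at [ 0.6223 -0.0898  0.1411] shift [ 0.011  -0.0005 -0.0236] turn [-0.05 -0.07 -0.1 ] F [-0.4 -0.1  0.7] w 59.3
t 4.85 at [ 0.6223 -0.0898  0.141 ] shift [ 0.011  -0.0006 -0.0235] turn [-0.05 -0.08 -0.1 ] F [ 1.2  0.3 -0.2] w 59.6
t 4.9 at [ 0.6222 -0.0898  0.1408] shift [ 0.011  -0.0005 -0.0233] turn [-0.06 -0.09 -0.1 ] F [ 0.6  0.3 -0.9] w 59.3
t 4.95 at [ 0.6222 -0.0899  0.1407] shift [ 0.0111 -0.0005 -0.0232] turn [-0.06 -0.1  -0.09] F [ 0.7 -0.6 -0.1] w 59.7
t 5.0 at [ 0.6222 -0.0898  0.1406] shift [ 0.0111 -0.0005 -0.0231] turn [-0.06 -0.11 -0.1 ] F [-0.5 -0.2  1.1] w 59.3
t 5.05 at [ 0.6222 -0.0899  0.1406] shift [ 0.0111 -0.0005 -0.0231] turn [-0.07 -0.1  -0.09] F [-0.9  0.6 -0.7] w 59.5
```

Request:
{"fn": "drive_tool", "kwargs": {"series": [[[0.004,0,-0.008],[0,0,0]],[[0.008,-0.0005,-0.016],[0,0,0]],[[0.0105,-0.0005,-0.0225],[0,0,0]],[[0.0105,-0.0005,-0.0225],[0,0,0]],[[0.0105,-0.0005,-0.0225],[0,0,0]],[[0.0105,-0.0005,-0.0225],[0,0,0]],[[0.0105,-0.0005,-0.0225],[0,0,0]]]}}

```text
time: 5.8
tool_pos: [0.6329, -0.0906, 0.1187]
tool_rot: [-0.002, 0.954, 0.006, 0.3]
contact_force: [-0.7, -0.1, 0.0]
gripper_width: 0.703
```

```bash
python3 - <<'E'
from h import *
goal(pp([.014,-.1275,.003]),Rface())
save('side','s3',(250,130,350,210),8);save('top','t3',(280,120,380,200),8)
E
```

```text
t 5.8 at [ 0.6329 -0.0906  0.1187] shift [ 0.0003  0.0002 -0.0012] turn [-0.05 -0.06 -0.08] F [-0.7 -0.1  0. ] w 59.8
```

View pics/s3.png

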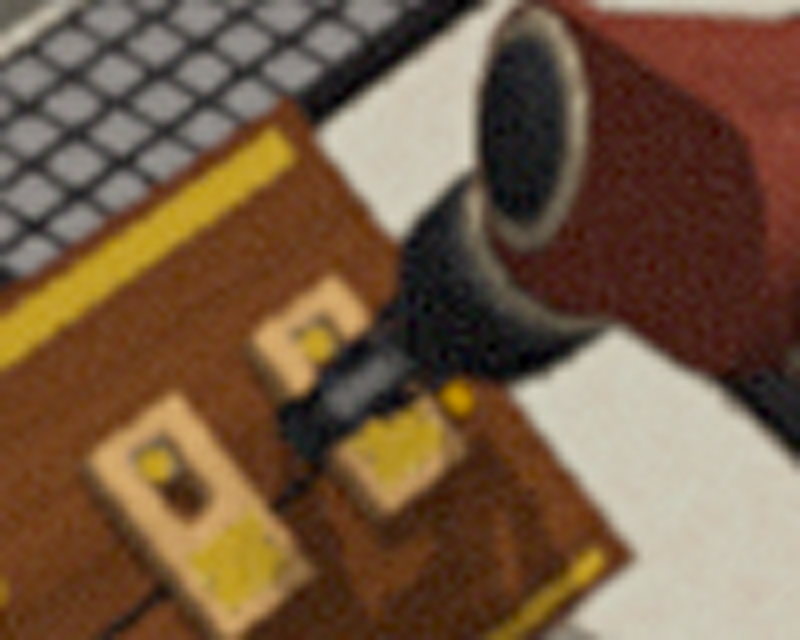

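View pics/t3.png

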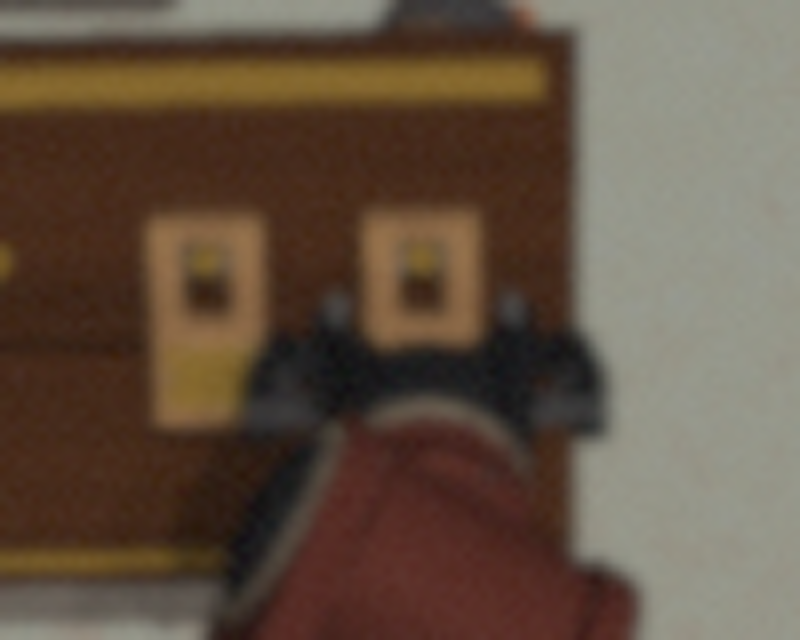

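Fingers straddle plate 4 and are centred on it to within half a millimetre. I'll close slowly and watch the force.

Request:
{"fn": "drive_tool", "kwargs": {"series": [[[0,0,0],[0,0,0]],[[0,0,0],[0,0,0]],[[0,0,0],[0,0,0]]], "fingers": -0.08}}

```text
time: 6.2
tool_pos: [0.6327, -0.0905, 0.1183]
tool_rot: [-0.003, 0.954, 0.006, 0.3]
contact_force: [0.2, -0.6, 0.2]
gripper_width: 0.542
```

Request:
{"fn": "drive_tool", "kwargs": {"series": [[[0,0,0],[0,0,0]],[[0,0,0],[0,0,0]],[[0,0,0],[0,0,0]]], "fingers": -0.04}}

```text
time: 6.5
tool_pos: [0.6327, -0.0903, 0.1182]
tool_rot: [-0.003, 0.954, 0.006, 0.3]
contact_force: [-0.8, 1.5, 0.1]
gripper_width: 0.518
```

Request:
{"fn": "drive_tool", "kwargs": {"series": [[[0,0,0],[0,0,0]],[[0,0,0],[0,0,0]]], "fingers": 0.02}}

```text
time: 6.7
tool_pos: [0.6325, -0.0903, 0.1185]
tool_rot: [-0.003, 0.954, 0.006, 0.3]
contact_force: [-5.1, 2.0, 3.6]
gripper_width: 0.502
```

Request:
{"fn": "drive_tool", "kwargs": {"series": [[[0,0,0],[0,0,0]],[[0,0,0],[0,0,0]],[[0,0,0],[0,0,0]]], "fingers": 1}}

```text
time: 7.0
tool_pos: [0.6325, -0.0903, 0.1186]
tool_rot: [-0.003, 0.954, 0.006, 0.3]
contact_force: [-7.0, 1.8, 4.8]
gripper_width: 0.494
```

```bash
python3 - <<'E'
from h import *
goal(pp([.014+.0175,-.1275,.003]),Rface())
R,o=panelT(*PX); print('in panel',R.T@(cur()[0]-o)); print('up17.5',R@[.0175,0,0],'out',R@[0,0,.1])
E
```

```text
t 7.0 at [ 0.6325 -0.0903  0.1186] shift [0.0151 0.0001 0.009 ] turn [-0.08 -0.13 -0.11] F [-7.   1.8  4.8] w 42.0
in panel [ 0.01396143 -0.12743414  0.00434857]
up17.5 [0.01433413 0.00017202 0.01003759] out [-0.05735351 -0.00068828  0.0819152 ]
```

Request:
{"fn": "drive_tool", "kwargs": {"series": [[[-0.0006,0,0.0008],[0,0,0]],[[0.003,0,0.0034],[0,0,0]],[[0.0065,0.0001,0.0058],[0,0,0]],[[0.01,0.0001,0.0083],[0,0,0]],[[0.0137,0.0002,0.0108],[0,0,0]],[[0.0137,0.0002,0.0108],[0,0,0]],[[0.0137,0.0002,0.0108],[0,0,0]],[[0.0137,0.0002,0.0108],[0,0,0]]]}}

```text
time: 7.8
tool_pos: [0.6462, -0.0902, 0.1287]
tool_rot: [-0.003, 0.954, 0.006, 0.3]
contact_force: [0.0, 0.4, -2.3]
gripper_width: 0.493
```

```bash
python3 - <<'E'
from h import *
goal(pp([.014+.0175,-.1275,.0053]),Rface())
R,o=panelT(*PX); print('in panel',R.T@(cur()[0]-o)); 
save('side','s4',(250,130,350,210),8);save('top','t4',(280,120,380,200),8)
E
```

```text
t 7.8 at [ 0.6462 -0.0902  0.1287] shift [ 0.0001 -0.      0.0007] turn [-0.07 -0.13 -0.09] F [ 0.   0.4 -2.3] w 41.9
in panel [ 0.03105169 -0.12745727  0.00475534]
```

View pics/s4.png

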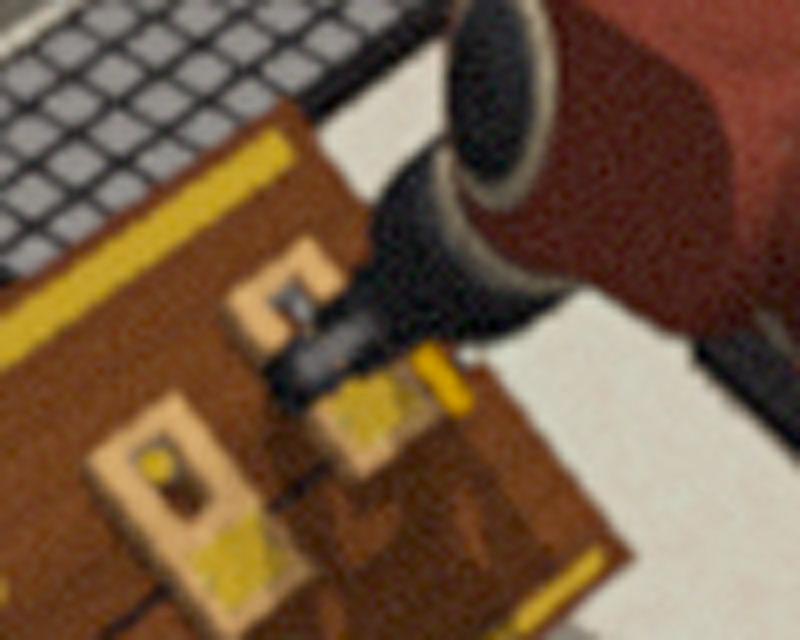

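View pics/t4.png

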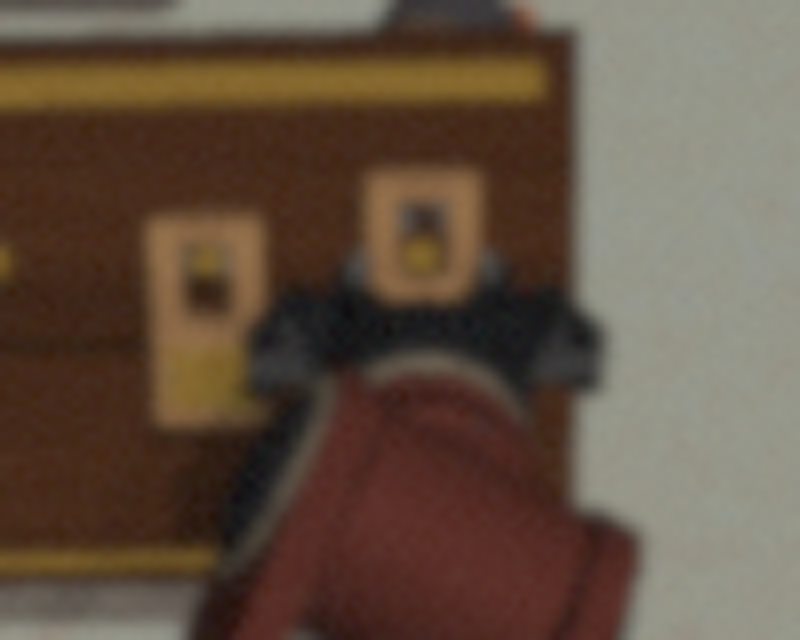

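The stud head now sits in the wide end (top crop, stud at (422,255) at the lower end of the hole). Lifting it straight off.

Request:
{"fn": "drive_tool", "kwargs": {"series": [[[-0.001,0,0.002],[0,0,0]],[[-0.0025,0,0.0045],[0,0,0]],[[-0.005,0,0.0078],[0,0,0]],[[-0.0078,0,0.0118],[0,0,0]],[[-0.0107,0,0.0159],[0,0,0]],[[-0.0107,0,0.0159],[0,0,0]]]}}

```text
time: 8.5
tool_pos: [0.6359, -0.0904, 0.1461]
tool_rot: [-0.002, 0.954, 0.006, 0.301]
contact_force: [-0.6, -1.4, -0.6]
gripper_width: 0.495
```

Request:
{"fn": "drive_tool", "kwargs": {"series": [[[-0.006,0,0.009],[0,0,0]],[[-0.017,0,0.025],[0,0,0]],[[-0.035,0,0.05],[0,0,0]],[[-0.046,0,0.066],[0,0,0]],[[-0.046,0,0.066],[0,0,0]]]}}

```text
time: 9.0
tool_pos: [0.5904, -0.0909, 0.2153]
tool_rot: [-0.001, 0.953, 0.006, 0.303]
contact_force: [0.2, -0.0, 0.3]
gripper_width: 0.489
```

```bash
python3 - <<'E'
from h import *
goal(pp([.014+.0175,-.1275,.0053]),Rface())
save('side','s5',(220,80,380,200),5)
Rt=Rz(np.radians(-5.5));tr=np.array([.522,.340,0]);
def tp(x,y,z):return tr+Rt@np.array([x,y,z])
a=tp(-.045,-.035,.15);print(a);goal(a,Rdown(np.radians(-5.5)))
a=tp(.045,.04,.15);print(a);goal(a,Rdown(np.radians(-5.5)))
E
```

```text
t 9.0 at [ 0.5904 -0.0909  0.2153] shift [ 0.0559  0.0007 -0.0859] turn [ 0.08  0.27 -0.05] F [ 0.2 -0.   0.3] w 41.6
[0.47385257 0.30947419 0.15      ]
t 9.05 at [ 0.5901 -0.0906  0.2131] shift [-0.1163  0.4001 -0.0631] turn [ 1.48 35.1  -6.05] F [-0.4  0.7 -1.4] w 42.1
[0.57062666 0.37550279 0.15      ]
t 9.05 at [ 0.5901 -0.0906  0.2131] shift [-0.0195  0.4661 -0.0631] turn [ 1.48 35.1  -6.05] F [-0.4  0.7 -1.4] w 42.1
```

View pics/s5.png

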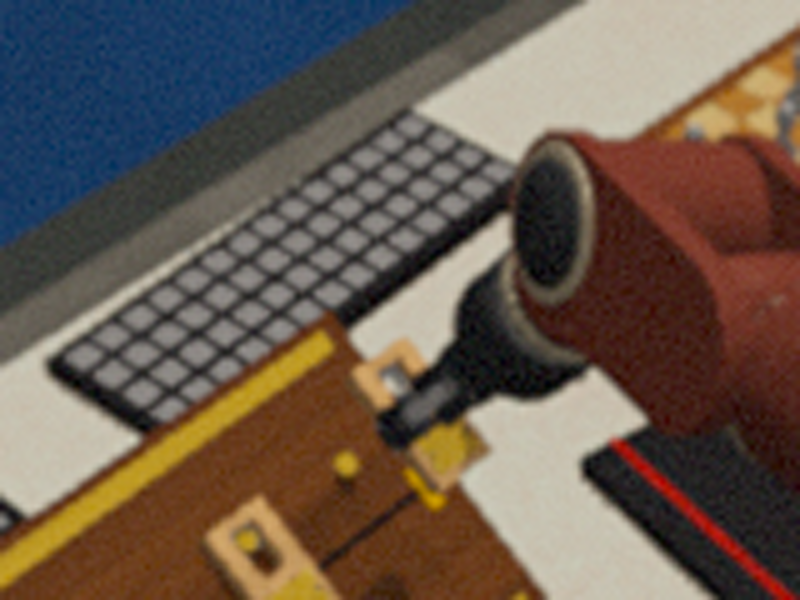

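Request:
{"fn": "drive_tool", "kwargs": {"series": [[[-0.02,0.02,0.025],[0,4,0]],[[-0.03,0.06,0.04],[0.2,9,-1]],[[-0.03,0.105,0.045],[0.5,14,-2]],[[-0.03,0.15,0.045],[0.8,19,-3]],[[-0.03,0.195,0.045],[1,24,-4]],[[-0.03,0.24,0.04],[1.3,29,-5]],[[-0.03,0.28,0.03],[1.5,33,-6]],[[-0.03,0.31,0.02],[1.5,35.1,-6]]]}}

```text
time: 9.85
tool_pos: [0.5599, 0.2226, 0.2288]
tool_rot: [-0.001, 0.999, -0.047, -0.004]
contact_force: [0.7, -0.7, -0.8]
gripper_width: 0.493
```

```bash
cat >> h.py <<'E'
Rt=Rz(np.radians(-5.5));tr=np.array([.522,.340,0])
def tp(x,y,z):return tr+Rt@np.array([x,y,z])
RT=Rdown(np.radians(-5.5))
E
python3 - <<'E'
from h import *
goal(tp(.045,.04,.07),RT)
E
```

```text
t 9.85 at [0.5599 0.2226 0.2288] shift [ 0.0107  0.1529 -0.1588] turn [-0.14 -0.41 -0.11] F [ 0.7 -0.7 -0.8] w 41.9
```

Request:
{"fn": "drive_tool", "kwargs": {"series": [[[0.003,0.04,0],[0,-0.4,0]],[[0.006,0.08,-0.01],[0,-0.4,0]],[[0.01,0.115,-0.04],[0,-0.4,0]],[[0.01,0.145,-0.08],[0,-0.4,0]],[[0.01,0.152,-0.12],[0,-0.4,0]],[[0.01,0.152,-0.15],[0,-0.4,0]],[[0.01,0.152,-0.16],[0,-0.4,0]],[[0.01,0.152,-0.16],[0,-0.4,0]]]}}

```text
time: 10.65
tool_pos: [0.568, 0.371, 0.0674]
tool_rot: [0.0, 0.999, -0.048, -0.001]
contact_force: [0.3, 0.2, -0.3]
gripper_width: 0.494
```

```bash
python3 - <<'E'
from h import *
for i in range(3):goal(tp(.045,.04,.0115),RT); save('side','s6',(140,230,300,360),5);save('top','t6',(140,120,300,240),5)
E
```

```text
t 10.65 at [0.568  0.371  0.0674] shift [ 0.0026  0.0045 -0.0559] turn [ 0.   -0.1  -0.02] F [ 0.3  0.2 -0.3] w 42.0
t 10.75 at [0.5707 0.372  0.0721] shift [-0.0001  0.0035 -0.0606] turn [-0.2  0.3  0. ] F [ 0.2 -0.3 -0.5] w 42.1
t 10.85 at [0.5715 0.3723 0.0738] shift [-0.0009  0.0032 -0.0623] turn [-0.26  0.43  0.01] F [ 0.5 -0.2 -0.4] w 41.5
```

View pics/s6.png

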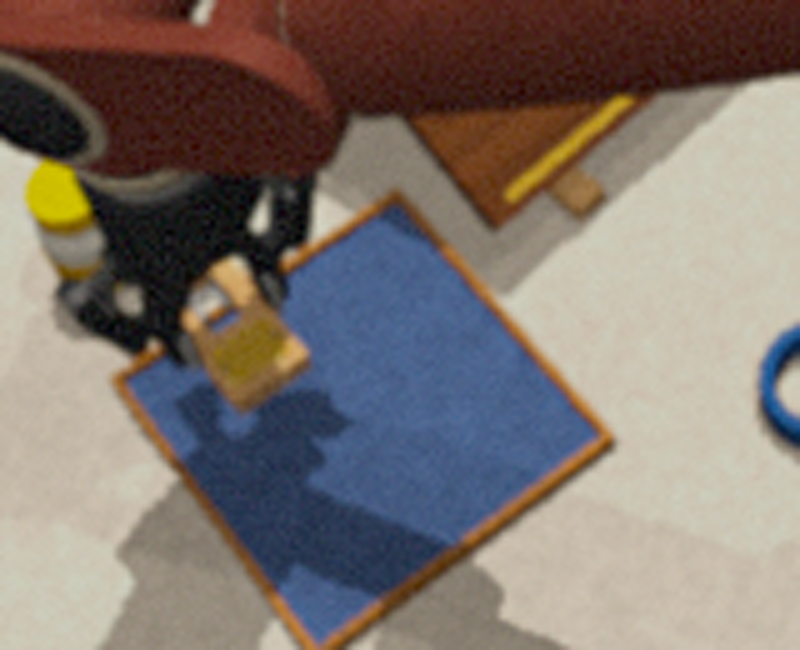

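View pics/t6.png

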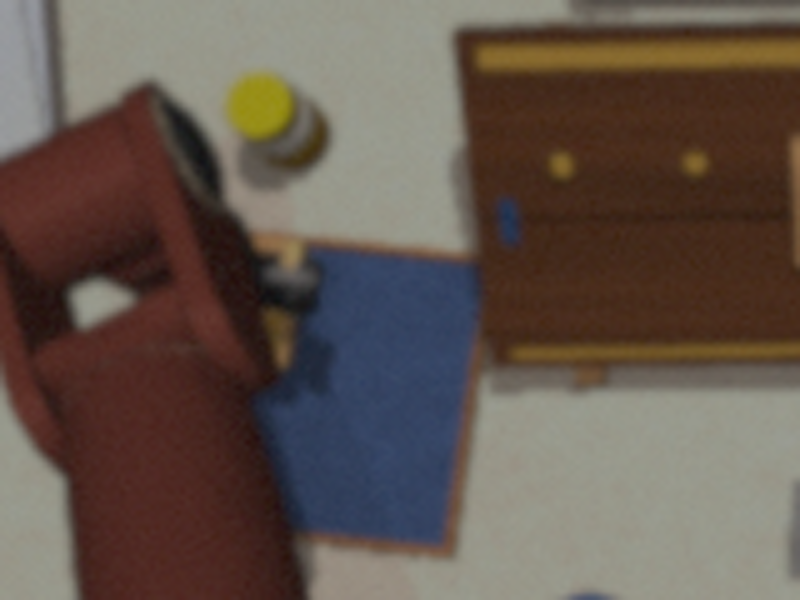

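Request:
{"fn": "drive_tool", "kwargs": {"series": [[[-0.005,0.003,-0.02],[-0.2,0.4,0]],[[-0.005,0.003,-0.04],[-0.2,0.4,0]],[[-0.005,0.003,-0.05],[-0.2,0.4,0]],[[-0.005,0.003,-0.056],[-0.2,0.4,0]],[[-0.005,0.003,-0.058],[-0.2,0.4,0]],[[-0.005,0.003,-0.058],[-0.2,0.4,0]],[[-0.005,0.003,-0.058],[-0.2,0.4,0]],[[-0.005,0.003,-0.058],[-0.2,0.4,0]]]}}

```text
time: 11.75
tool_pos: [0.5654, 0.3751, 0.014]
tool_rot: [0.0, 0.999, -0.048, -0.001]
contact_force: [-0.2, -0.4, -0.8]
gripper_width: 0.494
```

```bash
python3 - <<'E'
from h import *
for i in range(3):goal(tp(.045,.04,.0105),RT); save('side','s7',(140,230,300,360),5)
E
```

```text
t 11.75 at [0.5654 0.3751 0.014 ] shift [ 0.0052  0.0004 -0.0035] turn [ 0.01 -0.11 -0.01] F [-0.2 -0.4 -0.8] w 42.0
t 11.8 at [0.5653 0.375  0.0138] shift [ 0.0053  0.0005 -0.0033] turn [ 0.02 -0.12 -0.01] F [-0.7  0.2 -0.7] w 41.9
t 11.85 at [0.5652 0.375  0.0137] shift [ 0.0055  0.0005 -0.0032] turn [ 0.02 -0.14 -0.01] F [-0.8  0.6 -0.3] w 41.7
```

View pics/s7.png

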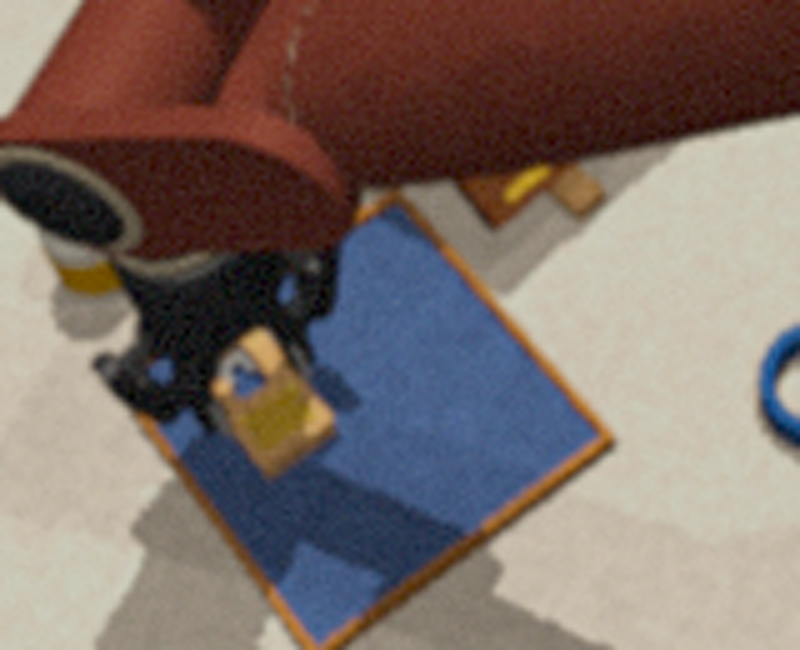

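Nearly down. I'll lower in small steps until I feel contact.

Request:
{"fn": "drive_tool", "kwargs": {"series": [[[0,0,-0.001],[0,0,0]],[[0,0,-0.002],[0,0,0]],[[0,0,-0.003],[0,0,0]],[[0,0,-0.003],[0,0,0]],[[0,0,-0.003],[0,0,0]]]}}

```text
time: 12.4
tool_pos: [0.5646, 0.3747, 0.0098]
tool_rot: [0.001, 0.999, -0.048, -0.002]
contact_force: [-0.4, -0.7, -0.9]
gripper_width: 0.498
```

Request:
{"fn": "drive_tool", "kwargs": {"series": [[[0,0,-0.001],[0,0,0]],[[0,0,-0.0015],[0,0,0]],[[0,0,-0.0015],[0,0,0]],[[0,0,-0.0015],[0,0,0]]]}}

```text
time: 12.8
tool_pos: [0.5651, 0.375, 0.009]
tool_rot: [0.0, 0.999, -0.048, -0.001]
contact_force: [-0.9, -0.7, 3.3]
gripper_width: 0.495
```

Request:
{"fn": "drive_tool", "kwargs": {"series": [[[0,0,0],[0,0,0]],[[0,0,0],[0,0,0]],[[0,0,0],[0,0,0]],[[0,0,0.01],[0,0,0]],[[0,0,0.04],[0,0,0]],[[0,0,0.08],[0,0,0]],[[0,0,0.12],[0,0,0]],[[0,0,0.16],[0,0,0]]], "fingers": -0.35}}

```text
time: 13.6
tool_pos: [0.5646, 0.3747, 0.1707]
tool_rot: [0.0, 0.999, -0.048, -0.001]
contact_force: [0.2, 0.5, 0.4]
gripper_width: 0.672
```

```bash
python3 - <<'E'
from h import *
save('side','s8',(140,230,300,360),5)
goal(pp([.014,-.0425,.1]),Rface())
E
```

```text
t 13.65 at [0.5683 0.3767 0.1802] shift [ 0.0084 -0.3827  0.0168] turn [ -1.78 -34.5    5.87] F [3.3 1.4 6. ] w 57.5
```

View pics/s8.png

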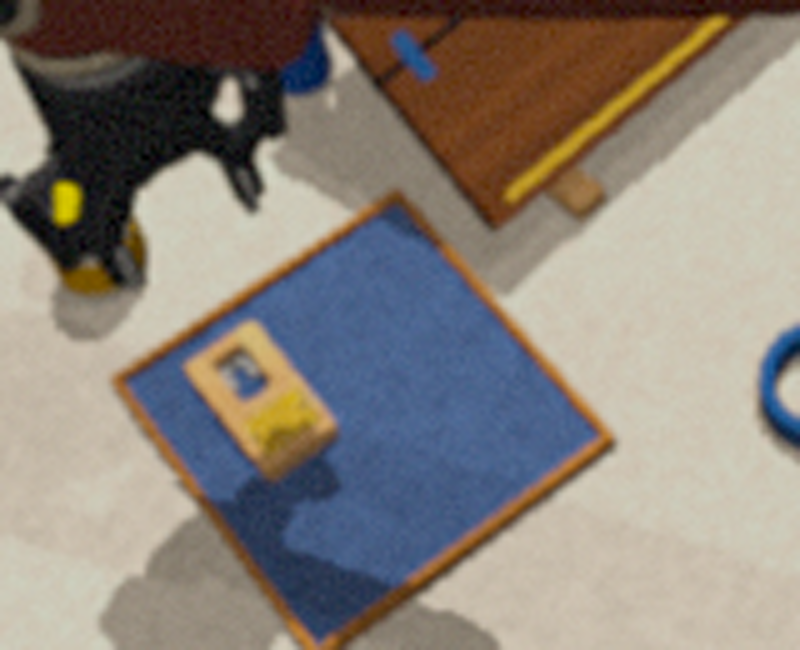

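Plate 4 lies flat inside the tray (crop centre (262,400)). Next is plate 3.

Request:
{"fn": "drive_tool", "kwargs": {"series": [[[-0.01,-0.01,0.03],[0,0,0]],[[-0.02,-0.04,0.065],[0,-4,1]],[[-0.025,-0.085,0.085],[0,-9,2]],[[-0.025,-0.13,0.09],[-0.5,-14,3]],[[-0.025,-0.175,0.09],[-1,-19,4]],[[-0.025,-0.22,0.09],[-1.3,-24,5]],[[-0.02,-0.265,0.085],[-1.6,-29,5.5]],[[-0.01,-0.305,0.075],[-1.8,-34.5,5.9]]], "fingers": -0.4}}

```text
time: 14.45
tool_pos: [0.5552, 0.0683, 0.2462]
tool_rot: [0.002, 0.954, 0.005, 0.299]
contact_force: [0.9, 0.6, 0.6]
gripper_width: 0.699
```

```bash
python3 - <<'E'
from h import *
goal(pp([.014,-.0425,.06]),Rface())
E
```

```text
t 14.45 at [0.5552 0.0683 0.2462] shift [ 0.0444 -0.074  -0.082 ] turn [ 0.44 -0.15  0.2 ] F [0.9 0.6 0.6] w 59.4
```

Request:
{"fn": "drive_tool", "kwargs": {"series": [[[0,-0.035,0],[0.2,-0.1,0.1]],[[0.01,-0.065,-0.02],[0.4,-0.1,0.2]],[[0.025,-0.074,-0.05],[0.4,-0.1,0.2]],[[0.04,-0.074,-0.075],[0.4,-0.1,0.2]],[[0.044,-0.074,-0.082],[0.4,-0.1,0.2]],[[0.044,-0.074,-0.082],[0.4,-0.1,0.2]],[[0.044,-0.074,-0.082],[0.4,-0.1,0.2]],[[0.044,-0.074,-0.082],[0.4,-0.1,0.2]]]}}

```text
time: 15.25
tool_pos: [0.5994, -0.0039, 0.1638]
tool_rot: [-0.002, 0.955, 0.006, 0.298]
contact_force: [-0.4, 0.4, 0.2]
gripper_width: 0.705
```

```bash
python3 - <<'E'
from h import *
for i in range(4): goal(pp([.014,-.0425,.025]),Rface()); grab_frame('top')
E
```

```text
t 15.25 at [ 0.5994 -0.0039  0.1638] shift [ 0.0202 -0.0016 -0.0283] turn [ 0.01 -0.37 -0.02] F [-0.4  0.4  0.2] w 59.9
t 15.3 at [ 0.5994 -0.004   0.1637] shift [ 0.0203 -0.0015 -0.0282] turn [ 0.02 -0.37 -0.01] F [-0.   0.4  0.7] w 59.6
t 15.35 at [ 0.5993 -0.004   0.1634] shift [ 0.0204 -0.0015 -0.0279] turn [ 0.01 -0.4  -0.01] F [ 0.1 -0.  -0.4] w 59.8
t 15.4 at [ 0.5991 -0.004   0.163 ] shift [ 0.0205 -0.0015 -0.0275] turn [ 0.   -0.42 -0.  ] F [0.1 0.4 0.3] w 59.3
```

Request:
{"fn": "drive_tool", "kwargs": {"series": [[[0.01,-0.001,-0.014],[0,-0.4,0]],[[0.0205,-0.0015,-0.027],[0,-0.4,0]],[[0.0205,-0.0015,-0.027],[0,-0.4,0]],[[0.0205,-0.0015,-0.027],[0,-0.4,0]],[[0.0205,-0.0015,-0.027],[0,-0.4,0]],[[0.0205,-0.0015,-0.027],[0,-0.4,0]]]}}

```text
time: 16.05
tool_pos: [0.6195, -0.0058, 0.1355]
tool_rot: [-0.002, 0.954, 0.006, 0.3]
contact_force: [0.1, -0.9, -0.2]
gripper_width: 0.698
```

```bash
python3 - <<'E'
from h import *
save('top','t9',(260,120,360,200),8)
for i in range(3): goal(pp([.014,-.0425,.0035]),Rface()); grab_frame('top')
E
```

```text
t 16.1 at [ 0.6194 -0.0058  0.1354] shift [ 0.0125  0.0004 -0.0175] turn [-0.01 -0.07  0.03] F [-0.3  0.2  0. ] w 59.2
t 16.15 at [ 0.6194 -0.0058  0.1353] shift [ 0.0126  0.0004 -0.0174] turn [-0.   -0.09  0.02] F [-0.1  0.2 -0.3] w 59.3
t 16.2 at [ 0.6193 -0.0058  0.1351] shift [ 0.0127  0.0004 -0.0172] turn [-0.01 -0.11  0.02] F [ 0.1 -0.3  0.4] w 59.7
```

View pics/t9.png

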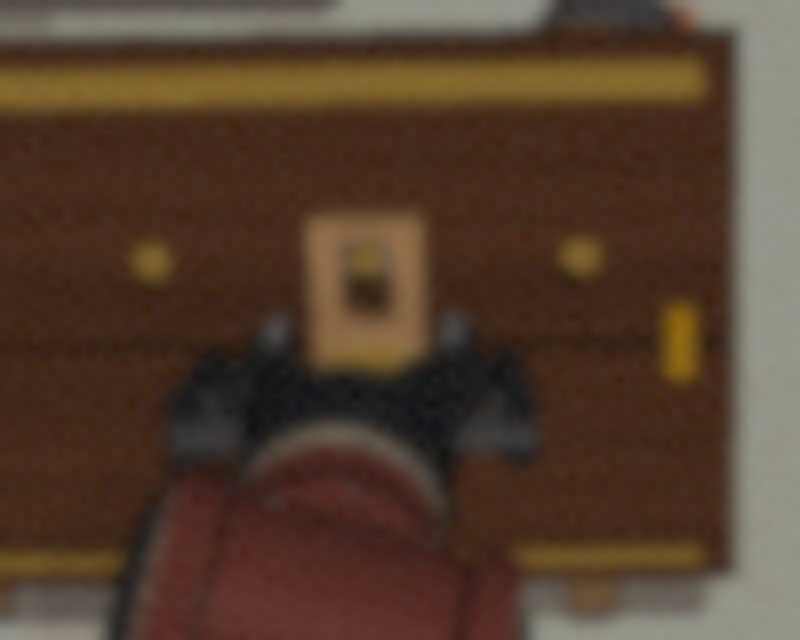

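Request:
{"fn": "drive_tool", "kwargs": {"series": [[[0.006,0,-0.008],[0,0,0]],[[0.012,0.0002,-0.0165],[0,-0.1,0]],[[0.012,0.0002,-0.0165],[0,-0.1,0]],[[0.012,0.0002,-0.0165],[0,-0.1,0]],[[0.012,0.0002,-0.0165],[0,-0.1,0]],[[0.012,0.0002,-0.0165],[0,-0.1,0]]]}}

```text
time: 16.85
tool_pos: [0.6313, -0.0056, 0.1182]
tool_rot: [-0.002, 0.954, 0.005, 0.3]
contact_force: [-0.4, -0.3, -0.1]
gripper_width: 0.701
```

Request:
{"fn": "drive_tool", "kwargs": {"series": [[[0,0,0],[0,0,0]],[[0,0,0],[0,0,0]],[[0,0,0],[0,0,0]]], "fingers": -0.08}}

```text
time: 17.15
tool_pos: [0.6313, -0.0056, 0.1181]
tool_rot: [-0.002, 0.954, 0.005, 0.3]
contact_force: [0.9, 0.5, -0.1]
gripper_width: 0.538
```

Request:
{"fn": "drive_tool", "kwargs": {"series": [[[0,0,0],[0,0,0]],[[0,0,0],[0,0,0]],[[0,0,0],[0,0,0]]], "fingers": -0.04}}

```text
time: 17.45
tool_pos: [0.6312, -0.0054, 0.118]
tool_rot: [-0.002, 0.954, 0.005, 0.3]
contact_force: [0.2, 0.6, 1.1]
gripper_width: 0.522
```

```bash
python3 - <<'E'
from h import *
goal(pp([.014,-.0425,.0035]),Rface())
R,o=panelT(*PX); print('in panel',R.T@(cur()[0]-o)); 
E
```

```text
t 17.45 at [ 0.6312 -0.0054  0.118 ] shift [ 0.0007  0.     -0.0001] turn [-0.03 -0.05  0.02] F [0.2 0.6 1.1] w 44.4
in panel [ 0.01347806 -0.0425349   0.00401073]
```

Request:
{"fn": "drive_tool", "kwargs": {"series": [[[0,0,0],[0,0,0]],[[0,0,0],[0,0,0]]], "fingers": 0.02}}

```text
time: 17.65
tool_pos: [0.6311, -0.0054, 0.1183]
tool_rot: [-0.002, 0.954, 0.006, 0.3]
contact_force: [-4.5, 0.4, 4.3]
gripper_width: 0.5
```

Request:
{"fn": "drive_tool", "kwargs": {"series": [[[0,0,0],[0,0,0]],[[0,0,0],[0,0,0]],[[0,0,0],[0,0,0]]], "fingers": 1}}

```text
time: 17.95
tool_pos: [0.6311, -0.0054, 0.1184]
tool_rot: [-0.002, 0.954, 0.006, 0.3]
contact_force: [-6.6, 0.9, 6.1]
gripper_width: 0.501
```

Request:
{"fn": "drive_tool", "kwargs": {"series": [[[-0.0006,0,0.0008],[0,0,0]],[[0.003,0,0.0034],[0,0,0]],[[0.0065,0.0001,0.0058],[0,0,0]],[[0.01,0.0001,0.0083],[0,0,0]],[[0.0139,0.0002,0.0109],[0,0,0]],[[0.0139,0.0002,0.0109],[0,0,0]],[[0.0139,0.0002,0.0109],[0,0,0]],[[0.0139,0.0002,0.0109],[0,0,0]]]}}

```text
time: 18.75
tool_pos: [0.6449, -0.0053, 0.1285]
tool_rot: [-0.002, 0.954, 0.005, 0.3]
contact_force: [0.4, -0.0, -0.8]
gripper_width: 0.49
```

```bash
python3 - <<'E'
from h import *
goal(pp([.014+.0175,-.0425,.0053]),Rface())
R,o=panelT(*PX); print('in panel',R.T@(cur()[0]-o)); 
save('top','t10',(260,120,360,200),8)
E
```

```text
t 18.75 at [ 0.6449 -0.0053  0.1285] shift [0.0003 0.0001 0.0009] turn [-0.03 -0.09  0.03] F [ 0.4 -0.  -0.8] w 41.6
in panel [ 0.03070027 -0.04259491  0.00475695]
```

View pics/t10.png

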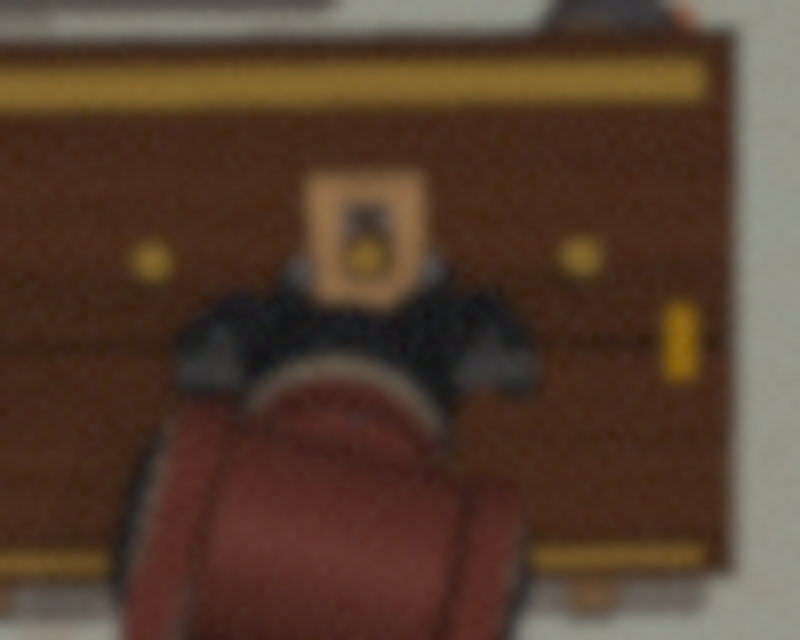

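Same picture as before: the stud is at the lower end of the hole (365,258), travel about 17.2 mm. Lifting.

Request:
{"fn": "drive_tool", "kwargs": {"series": [[[-0.001,0,0.002],[0,0,0]],[[-0.0025,0,0.0045],[0,0,0]],[[-0.005,0,0.0078],[0,0,0]],[[-0.0078,0,0.0118],[0,0,0]],[[-0.0107,0,0.0159],[0,0,0]],[[-0.0107,0,0.0159],[0,0,0]]]}}

```text
time: 19.4
tool_pos: [0.6346, -0.0054, 0.146]
tool_rot: [-0.002, 0.954, 0.005, 0.301]
contact_force: [0.3, -0.2, 0.2]
gripper_width: 0.495
```

Request:
{"fn": "drive_tool", "kwargs": {"series": [[[-0.006,0,0.009],[0,0,0]],[[-0.017,0,0.025],[0,0,0]],[[-0.035,0,0.05],[0,0,0]],[[-0.046,0,0.066],[0,0,0]],[[-0.046,0,0.066],[0,0,0]]]}}

```text
time: 19.9
tool_pos: [0.5892, -0.0056, 0.2151]
tool_rot: [-0.001, 0.953, 0.006, 0.303]
contact_force: [0.8, -0.1, -0.6]
gripper_width: 0.492
```

```bash
python3 - <<'E'
from h import *
save('side','s11',(200,100,360,220),5)
goal(tp(-.045,-.035,.23),RT)
E
```

```text
t 19.95 at [ 0.5889 -0.0055  0.213 ] shift [-0.115  0.315  0.017] turn [ 1.51 35.15 -5.96] F [-0.5  1.  -0. ] w 41.9
```

View pics/s11.png

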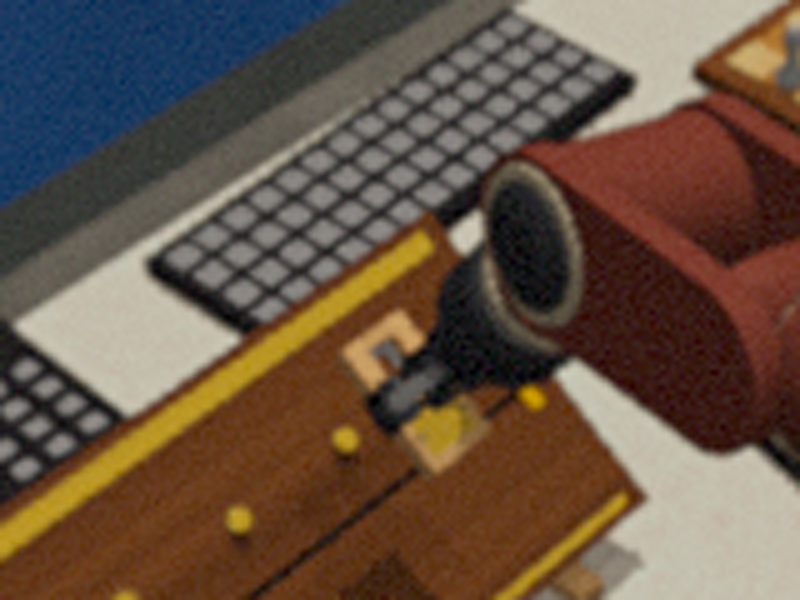

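Request:
{"fn": "drive_tool", "kwargs": {"series": [[[-0.03,0.01,0.03],[0,4,0]],[[-0.06,0.04,0.045],[0.2,9,-1]],[[-0.08,0.08,0.045],[0.5,14,-2]],[[-0.1,0.125,0.045],[0.8,19,-3]],[[-0.11,0.17,0.04],[1,24,-4]],[[-0.115,0.215,0.03],[1.3,29,-5]],[[-0.115,0.26,0.02],[1.5,33,-6]],[[-0.115,0.29,0.015],[1.5,35.1,-6]]]}}

```text
time: 20.75
tool_pos: [0.4729, 0.2874, 0.2228]
tool_rot: [0.0, 0.999, -0.048, -0.004]
contact_force: [0.1, -0.4, -0.9]
gripper_width: 0.495
```

```bash
python3 - <<'E'
from h import *
goal(tp(-.045,-.035,.05),RT)
E
```

```text
t 20.75 at [0.4729 0.2874 0.2228] shift [ 0.001   0.0221 -0.1728] turn [ 0.02 -0.47 -0.05] F [ 0.1 -0.4 -0.9] w 42.0
```

Request:
{"fn": "drive_tool", "kwargs": {"series": [[[0,0.015,-0.02],[0,-0.4,0]],[[0,0.02,-0.06],[0,-0.4,0]],[[0,0.02,-0.1],[0,-0.4,0]],[[0,0.02,-0.14],[0,-0.4,0]],[[0,0.02,-0.17],[0,-0.4,0]],[[0,0.02,-0.175],[0,-0.4,0]],[[0,0.02,-0.175],[0,-0.4,0]],[[0,0.02,-0.175],[0,-0.4,0]]]}}

```text
time: 21.55
tool_pos: [0.4747, 0.3052, 0.0522]
tool_rot: [-0.001, 0.999, -0.048, 0.003]
contact_force: [-0.3, 0.8, -0.6]
gripper_width: 0.49
```

```bash
python3 - <<'E'
from h import *
for i in range(4):
  goal(tp(-.045,-.035,.012),RT);save('side','s12',(140,230,300,360),5)
E
```

```text
t 21.55 at [0.4747 0.3052 0.0522] shift [-0.0008  0.0042 -0.0402] turn [-0.1   0.36  0.05] F [-0.3  0.8 -0.6] w 41.6
t 21.6 at [0.4751 0.3054 0.053 ] shift [-0.0013  0.004  -0.041 ] turn [-0.14  0.43  0.05] F [ 0.1 -0.2  0.1] w 41.8
t 21.65 at [0.4752 0.3055 0.0532] shift [-0.0013  0.004  -0.0412] turn [-0.15  0.45  0.05] F [ 0.2 -0.4 -0.6] w 42.1
t 21.7 at [0.475  0.3054 0.0531] shift [-0.0012  0.0041 -0.0411] turn [-0.14  0.44  0.05] F [ 0.5  0.1 -0.6] w 41.9
```

View pics/s12.png

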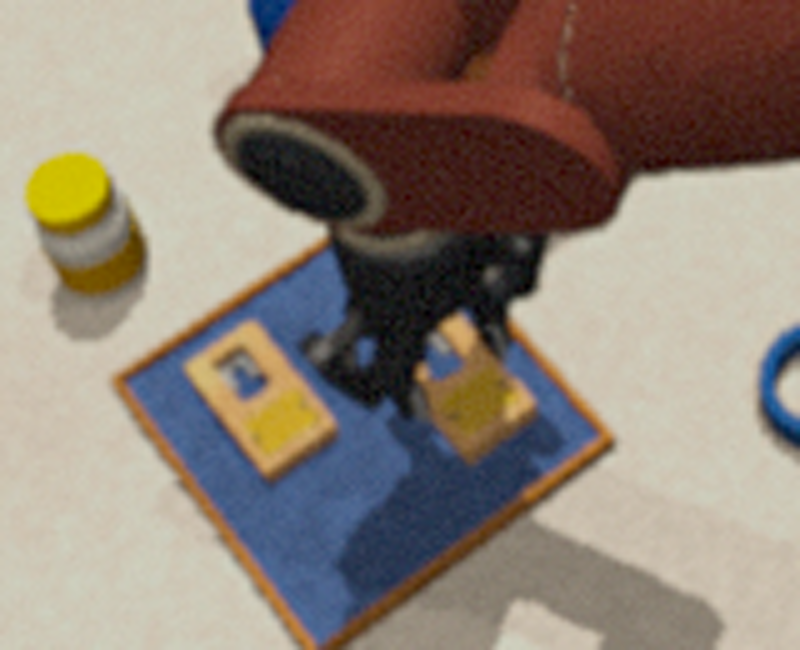

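Request:
{"fn": "drive_tool", "kwargs": {"series": [[[0,0.004,-0.015],[-0.1,0.4,0]],[[0,0.004,-0.03],[-0.1,0.4,0]],[[0,0.004,-0.038],[-0.1,0.4,0]],[[0,0.004,-0.041],[-0.1,0.4,0]],[[0,0.004,-0.042],[-0.1,0.4,0]],[[0,0.004,-0.042],[-0.1,0.4,0]],[[0,0.004,-0.042],[-0.1,0.4,0]],[[0,0.004,-0.042],[-0.1,0.4,0]]]}}

```text
time: 22.55
tool_pos: [0.4737, 0.3087, 0.0089]
tool_rot: [0.0, 0.999, -0.048, -0.001]
contact_force: [0.5, -0.2, -1.1]
gripper_width: 0.491
```

Request:
{"fn": "drive_tool", "kwargs": {"series": [[[0,0,-0.001],[0,0,0]],[[0,0,-0.0015],[0,0,0]],[[0,0,-0.0015],[0,0,0]],[[0,0,-0.0015],[0,0,0]]]}}

```text
time: 22.95
tool_pos: [0.4737, 0.3087, 0.0088]
tool_rot: [0.001, 0.999, -0.048, -0.002]
contact_force: [-4.0, -2.6, 8.9]
gripper_width: 0.491
```

Contact. Releasing and lifting clear.

Request:
{"fn": "drive_tool", "kwargs": {"series": [[[0,0,0.0005],[0,0,0]],[[0,0,0.0005],[0,0,0]],[[0,0,0.0005],[0,0,0]],[[0,0,0.01],[0,0,0]],[[0,0,0.04],[0,0,0]],[[0,0,0.08],[0,0,0]],[[0,0,0.12],[0,0,0]],[[0,0,0.16],[0,0,0]]], "fingers": -0.35}}

```text
time: 23.75
tool_pos: [0.4732, 0.3086, 0.1693]
tool_rot: [0.0, 0.999, -0.048, -0.001]
contact_force: [0.1, 0.5, 0.6]
gripper_width: 0.678
```

Request:
{"fn": "drive_tool", "kwargs": {"series": [[[-0.01,-0.04,0.01],[0,0,0]],[[-0.02,-0.08,0.02],[0,0,0]],[[-0.03,-0.12,0.03],[0,0,0]],[[-0.04,-0.165,0.04],[0,0,0]],[[-0.05,-0.21,0.05],[0,0,0]],[[-0.06,-0.22,0.05],[0,0,0]]]}}

```text
time: 24.35
tool_pos: [0.4138, 0.0856, 0.2196]
tool_rot: [0.001, 0.999, -0.05, 0.001]
contact_force: [0.6, 0.3, -0.3]
gripper_width: 0.677
```

```bash
python3 - <<'E'
from h import *
save('side','s13');save('top','t13')
for n in('stick','stick_tip','plate1','dish'):
  for c in('top','side'): print(n,c,[(np.round(r['location'],3).tolist(),round(r['confidence'],2)) for r in place_of(c,n)][:4])
goal([0,0,0])
E
```

```text
stick top [([0.412, -0.048, 0.003], 0.7), ([0.429, -0.052, 0.001], 0.25), ([0.561, 0.372, 0.003], 0.17)]
stick side [([0.42, -0.05, 0.002], 0.59), ([0.621, 0.04, 0.107], 0.48)]
stick_tip top [([0.415, 0.017, 0.009], 0.5)]
stick_tip side [([0.416, 0.011, 0.011], 0.45)]
plate1 top [([0.47, 0.309, 0.005], 0.83), ([0.564, 0.373, 0.009], 0.81), ([0.521, 0.336, 0.003], 0.48)]
plate1 side [([0.563, 0.376, 0.008], 0.69), ([0.474, 0.307, 0.003], 0.68)]
dish top [([0.318, -0.555, 0.001], 0.95), ([0.431, -0.052, 0.001], 0.79), ([0.237, 0.355, 0.004], 0.74)]
dish side [([0.43, -0.054, -0.002], 0.75), ([0.238, 0.358, -0.004], 0.75), ([0.321, -0.558, 0.003], 0.6), ([0.704, 0.382, 0.004], 0.53)]
t 24.85 at [0.4135 0.0893 0.2169] shift [-0.4135 -0.0893 -0.2169] turn None F [ 1.2 -0.3 -0.2] w 57.3
```

View pics/s13.png

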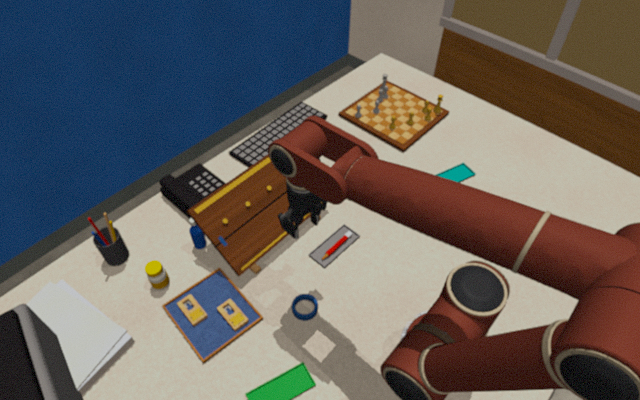

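View pics/t13.png

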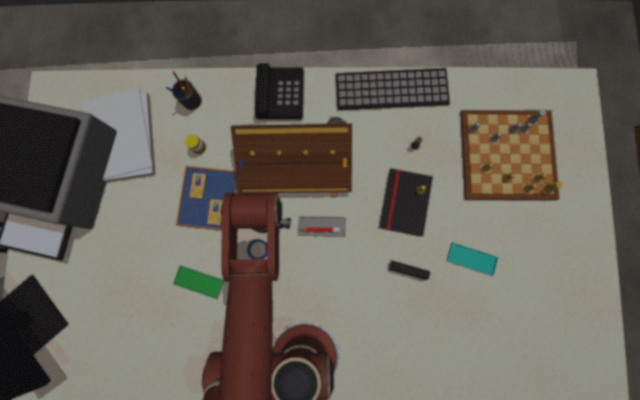

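Both plates lie in the tray, and no plates are left on the board. Now I'll measure the stick closely.

```bash
python3 - <<'E'
from h import *
save('side','s14',(295,210,375,280),8);save('top','t14',(285,205,365,250),10)
E
```

```text
(no output)
```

View pics/s14.png

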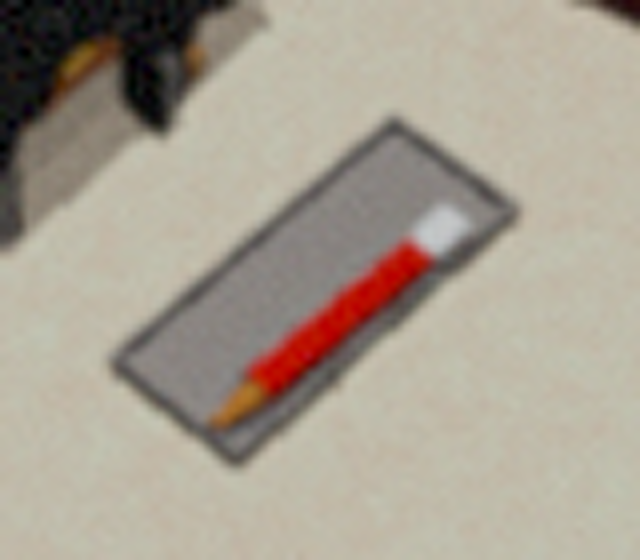

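View pics/t14.png

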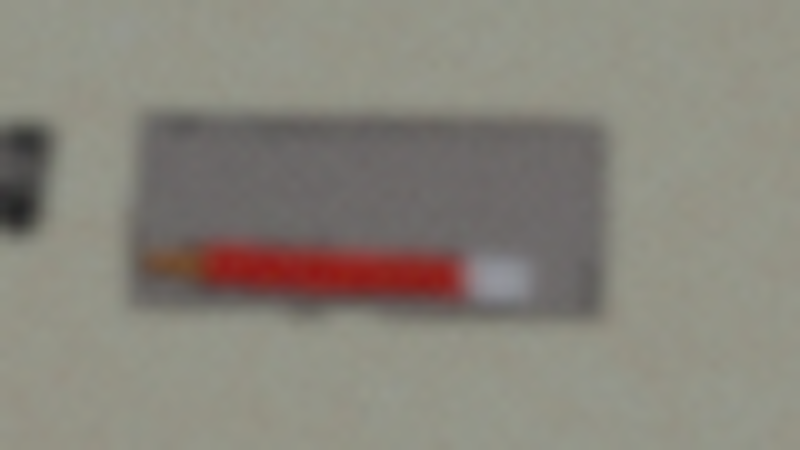

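```bash
python3 - <<'E'
from h import *
T=lambda a:np.array(a,float)/10-.5+[285,205]
S=lambda a:np.array(a,float)/8-.5+[295,210]
print('top tip,end',onz('top',T([(143,263),(531,279)]),.012))
print('side tip,end(top-face centre)',onz('side',S([(212,425),(440,228)]),.013))
print('dish top',onz('top',T([(140,115),(606,120),(601,320),(133,308)]),.009).round(3).tolist())
print('dish side',onz('side',S([(395,118),(519,212),(237,465),(114,362)]),.009).round(3).tolist())
E
```

```text
top tip,end [[ 0.41252172  0.02159693  0.012     ]
 [ 0.40777316 -0.10894278  0.012     ]]
side tip,end(top-face centre) [[ 0.4106915   0.02491063  0.013     ]
 [ 0.40726063 -0.10001243  0.013     ]]
dish top [[0.463, 0.024, 0.009], [0.462, -0.134, 0.009], [0.394, -0.132, 0.009], [0.398, 0.025, 0.009]]
dish side [[0.457, -0.132, 0.009], [0.392, -0.129, 0.009], [0.394, 0.03, 0.009], [0.458, 0.027, 0.009]]
```

```bash
python3 - <<'E'
from h import *
print(state()['joint_pos'].round(3))
goal([.4097,-.045,.1],Rdown(np.radians(88.2)))
E
```

```text
[ 3.700e-02 -4.550e-01  2.073e+00 -1.000e-03  1.527e+00  1.703e+00]
t 24.95 at [0.4134 0.0891 0.217 ] shift [-0.0037 -0.1341 -0.117 ] turn [ 0.22 -0.11 93.69] F [-0.  -0.   0.5] w 57.2
```

Request:
{"fn": "drive_tool", "kwargs": {"series": [[[0,-0.02,0],[0,0,8]],[[0,-0.04,0],[0,0,16]],[[0,-0.06,0],[0,0,24]],[[0,-0.08,0],[0,0,32]],[[0,-0.1,-0.02],[0,0,40]],[[0,-0.12,-0.04],[0,0,48]],[[-0.003,-0.134,-0.06],[0,0,56]],[[-0.003,-0.134,-0.08],[0,0,64]]], "fingers": 0.29}}

```text
time: 25.75
tool_pos: [0.4104, -0.0466, 0.1365]
tool_rot: [0.002, 0.872, 0.49, -0.001]
contact_force: [-0.3, 0.4, 0.2]
gripper_width: 0.35
```

Request:
{"fn": "drive_tool", "kwargs": {"series": [[[0,0,0],[0,0,8]],[[0,0,0],[0,0,16]],[[0,0,-0.01],[0,0,24]],[[0,0,-0.03],[0,0,29.7]],[[0,0,-0.04],[0,0,29.7]],[[0,0,-0.04],[0,0,29.7]],[[0,0,-0.04],[0,0,29.7]]]}}

```text
time: 26.45
tool_pos: [0.4105, -0.0453, 0.0974]
tool_rot: [0.001, 0.719, 0.695, -0.001]
contact_force: [0.4, 0.3, 0.3]
gripper_width: 0.359
```

```bash
python3 - <<'E'
from h import *
for i in range(3):
  goal([.4097,-.045,.05],Rdown(np.radians(88.2)));save('side','s15',(285,190,385,270),8)
  save('top','t15',(285,205,365,250),10)
E
```

```text
t 26.45 at [ 0.4105 -0.0453  0.0974] shift [-0.0008  0.0003 -0.0474] turn [0.16 0.06 0.12] F [0.4 0.3 0.3] w 30.5
t 26.55 at [ 0.4111 -0.0455  0.0981] shift [-0.0014  0.0005 -0.0481] turn [0.19 0.15 0.09] F [-0.4  0.3 -0.8] w 30.1
t 26.65 at [ 0.4111 -0.0455  0.0982] shift [-0.0014  0.0005 -0.0482] turn [0.19 0.16 0.07] F [-0.  -0.6  0.3] w 29.9
```

View pics/s15.png

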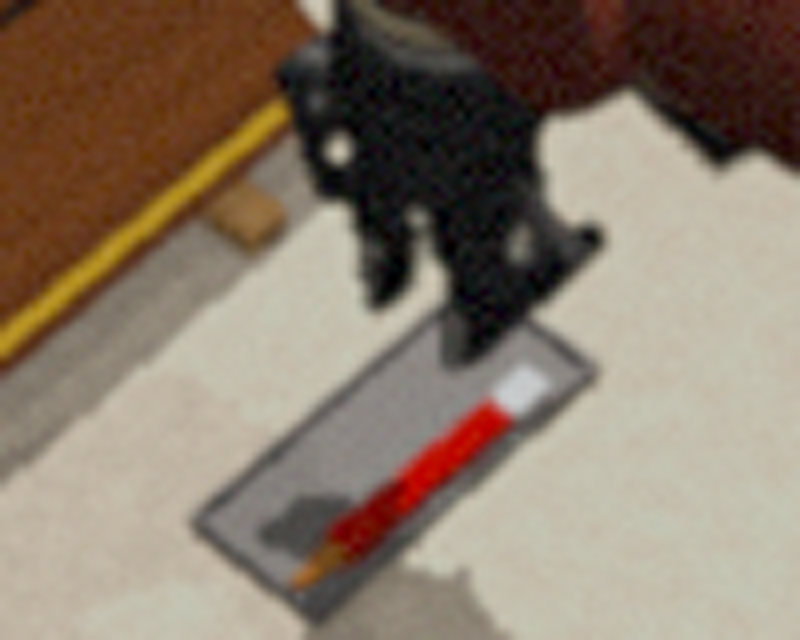

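View pics/t15.png

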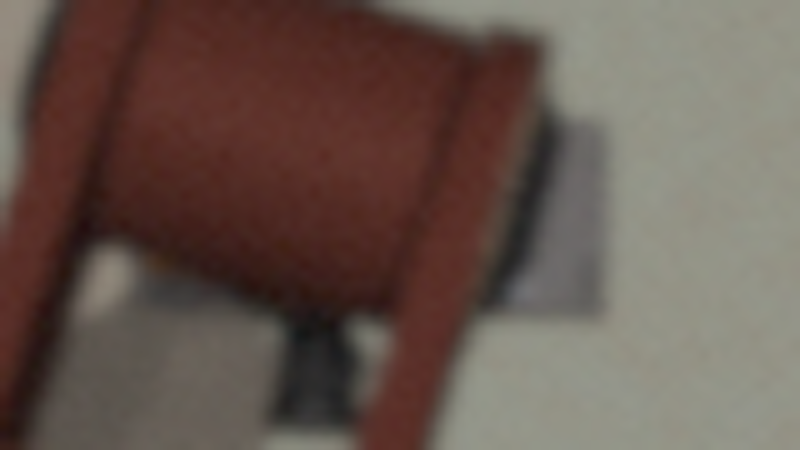

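Request:
{"fn": "drive_tool", "kwargs": {"series": [[[-0.0014,0,-0.03],[0.2,0.1,0]],[[-0.0014,0,-0.055],[0.2,0.1,0]],[[-0.0014,0,-0.065],[0.2,0.1,0]],[[-0.0014,0,-0.065],[0.2,0.1,0]],[[-0.0014,0,-0.065],[0.2,0.1,0]],[[-0.0014,0,-0.065],[0.2,0.1,0]]]}}

```text
time: 27.35
tool_pos: [0.4103, -0.0457, 0.0337]
tool_rot: [0.001, 0.718, 0.696, 0.001]
contact_force: [-0.4, 0.9, 0.4]
gripper_width: 0.355
```

```bash
python3 - <<'E'
from h import *
for i in range(2):
  goal([.4097,-.045,.012],Rdown(np.radians(88.2)));save('side','s16',(285,200,365,260),10)
E
```

```text
t 27.35 at [ 0.4103 -0.0457  0.0337] shift [-0.0006  0.0007 -0.0217] turn [0.01 0.12 0.05] F [-0.4  0.9  0.4] w 30.2
t 27.4 at [ 0.4102 -0.0457  0.0337] shift [-0.0005  0.0007 -0.0217] turn [0.01 0.13 0.04] F [ 0.9 -0.3 -0.4] w 30.4
```

View pics/s16.png

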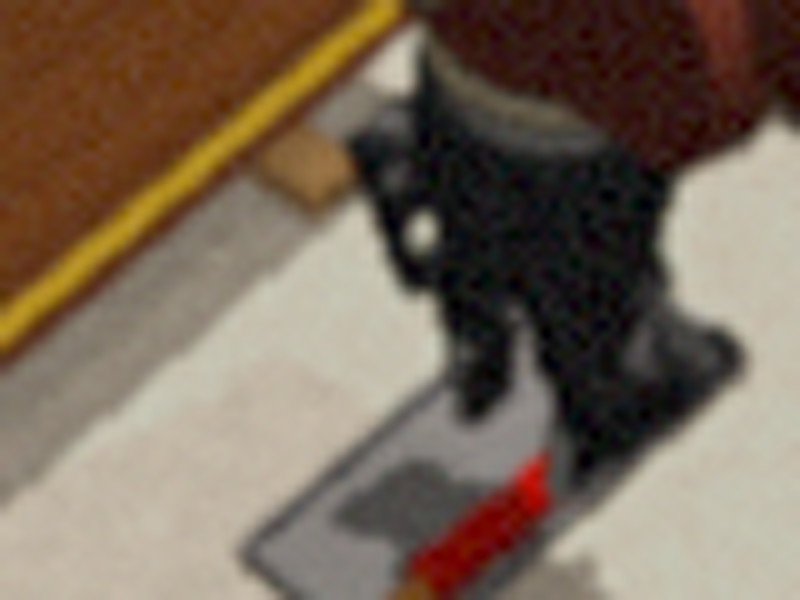

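Request:
{"fn": "drive_tool", "kwargs": {"series": [[[-0.0005,0.0005,-0.01],[0,0,0]],[[-0.0005,0.0005,-0.018],[0,0,0]],[[-0.0005,0.0005,-0.02],[0,0,0]],[[-0.0005,0.0005,-0.02],[0,0,0]],[[-0.0005,0.0005,-0.02],[0,0,0]],[[-0.0005,0.0005,-0.02],[0,0,0]]]}}

```text
time: 28.05
tool_pos: [0.4087, -0.0449, 0.0124]
tool_rot: [-0.0, 0.718, 0.696, 0.0]
contact_force: [0.7, -0.9, -0.1]
gripper_width: 0.355
```

```bash
python3 - <<'E'
from h import *
for i in range(2):
  goal([.4285,-.045,.0075],Rdown(np.radians(90)));save('side','s17',(285,200,365,260),10)
E
```

```text
t 28.05 at [ 0.4087 -0.0449  0.0124] shift [ 0.0198 -0.0001 -0.0049] turn [-0.03 -0.01  1.85] F [ 0.7 -0.9 -0.1] w 30.2
t 28.1 at [ 0.4088 -0.0449  0.0125] shift [ 0.0197 -0.0001 -0.005 ] turn [-0.02  0.    1.85] F [-0.3  0.  -0.2] w 30.3
```

View pics/s17.png

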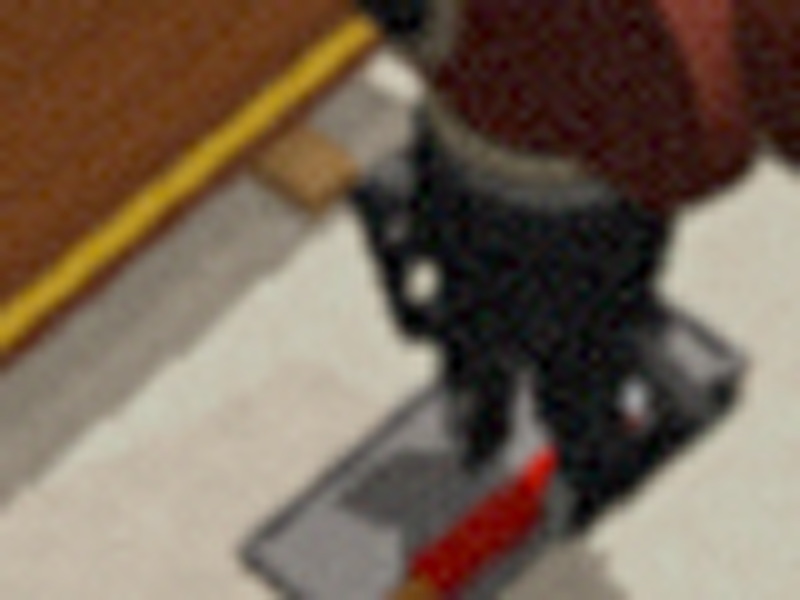

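Request:
{"fn": "drive_tool", "kwargs": {"series": [[[0,0,0],[0,0,0]],[[0,0,0],[0,0,0]],[[0,0,0],[0,0,0]],[[0.005,0,0],[0,0,0.5]],[[0.01,0,0],[0,0,1]],[[0.015,0,0],[0,0,1.8]],[[0.02,0,0],[0,0,1.8]],[[0.02,0,0],[0,0,1.8]]], "fingers": 0.6}}

```text
time: 28.95
tool_pos: [0.4295, -0.0449, 0.0124]
tool_rot: [-0.0, 0.707, 0.707, 0.0]
contact_force: [0.3, 0.1, 0.4]
gripper_width: 0.199
```

```bash
python3 - <<'E'
from h import *
for i in range(3):
  goal([.4285,-.045,.0065],Rdown(np.radians(90)));save('side','s18',(285,200,365,260),10)
E
```

```text
t 28.95 at [ 0.4295 -0.0449  0.0124] shift [-0.001  -0.0001 -0.0059] turn [-0.03  0.02  0.04] F [0.3 0.1 0.4] w 16.9
t 29.0 at [ 0.4292 -0.0449  0.0123] shift [-0.0007 -0.0001 -0.0058] turn [-0.03  0.    0.04] F [ 1.1 -0.7  0.3] w 16.8
t 29.05 at [ 0.429  -0.0449  0.0123] shift [-0.0005 -0.0001 -0.0058] turn [-0.03  0.    0.04] F [ 1.3 -0.7 -0.1] w 16.9
```

View pics/s18.png

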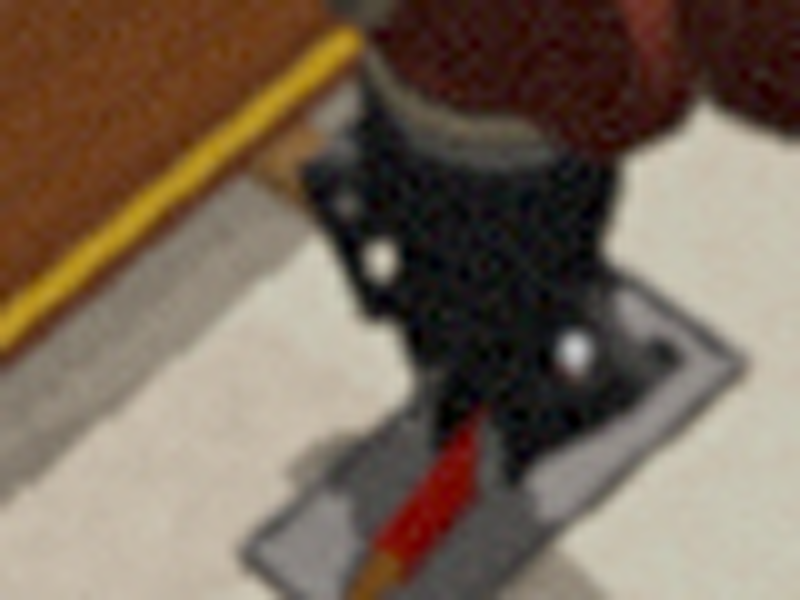

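Request:
{"fn": "drive_tool", "kwargs": {"series": [[[0,0,-0.003],[0,0,0]],[[0,0,-0.006],[0,0,0]],[[0,0,-0.006],[0,0,0]],[[0,0,-0.006],[0,0,0]],[[0,0,-0.006],[0,0,0]]]}}

```text
time: 29.6
tool_pos: [0.4283, -0.0448, 0.0061]
tool_rot: [-0.001, 0.707, 0.707, -0.0]
contact_force: [-0.5, -0.8, -0.4]
gripper_width: 0.197
```

Request:
{"fn": "drive_tool", "kwargs": {"series": [[[0,0,0],[0,0,0]],[[0,0,0],[0,0,0]],[[0,0,0],[0,0,0]],[[0,0,0],[0,0,0]]], "fingers": 1}}

```text
time: 30.0
tool_pos: [0.4287, -0.0449, 0.0064]
tool_rot: [-0.0, 0.707, 0.707, 0.0]
contact_force: [-0.3, 1.6, 1.3]
gripper_width: 0.139
```

Request:
{"fn": "drive_tool", "kwargs": {"series": [[[0,0,0.01],[0,0,0]],[[0,0,0.025],[0,0,0]],[[-0.01,0,0.05],[0,0,0]],[[-0.02,0,0.08],[0,0,0]],[[-0.03,0,0.11],[0,0,0]],[[-0.03,0,0.14],[0,0,0]],[[-0.03,0,0.14],[0,0,0]]]}}

```text
time: 30.7
tool_pos: [0.4012, -0.0458, 0.1517]
tool_rot: [0.004, 0.707, 0.707, 0.002]
contact_force: [0.7, 0.3, 0.4]
gripper_width: 0.141
```

```bash
python3 - <<'E'
from h import *
goal([.4285,-.045,.0065],Rdown(np.radians(90)));save('side','s19',(255,160,375,250),6)
for c in('top','side'): print(c,[(np.round(r['location'],3).tolist(),round(r['confidence'],2)) for r in place_of(c,'stick_tip')][:4])
E
```

```text
t 30.7 at [ 0.4012 -0.0458  0.1517] shift [ 0.0273  0.0008 -0.1452] turn [0.15 0.52 0.05] F [0.7 0.3 0.4] w 12.0
top []
side [([0.398, 0.019, 0.158], 0.66), ([0.62, 0.038, 0.104], 0.16)]
```

View pics/s19.png

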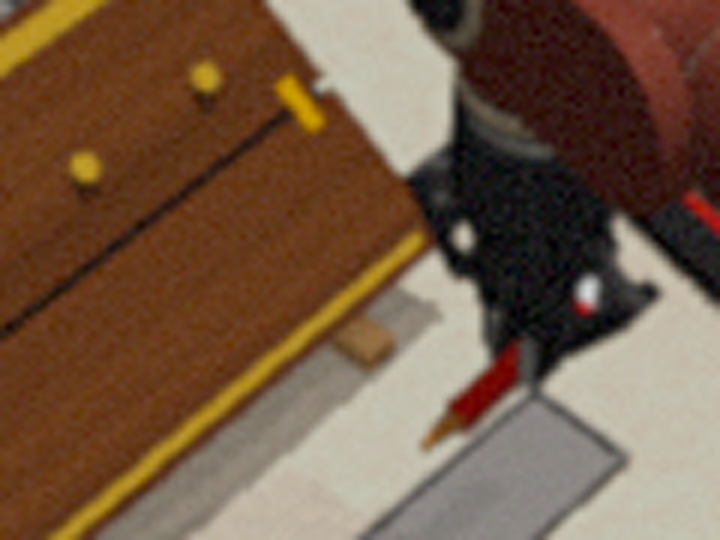

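```bash
cat >> h.py <<'E'
TIP=np.array([.064,0,-.0036]); RW=Rdown(0.012)
def wax(y,h,x=0.): return pp([x,y,.0025+h])-RW@TIP
E
python3 - <<'E'
from h import *
print(wax(.15,.04)); goal(wax(.15,.04),RW); print(panelT(*PX)[0].round(3))
E
```

```text
[0.53182941 0.1859287  0.13821396]
t 30.85 at [ 0.3981 -0.0447  0.1457] shift [ 0.1337  0.2307 -0.0075] turn [-9.000e-02 -2.000e-02 -8.927e+01] F [-0.6  0.2 -0.7] w 12.0
[[ 0.819 -0.012 -0.574]
 [ 0.01   1.    -0.007]
 [ 0.574  0.     0.819]]
```

Request:
{"fn": "drive_tool", "kwargs": {"series": [[[0,0.01,0.03],[0,0,-7]],[[0,0.03,0.06],[0,0,-15]],[[0,0.055,0.07],[0,0,-23]],[[0,0.085,0.07],[0,0,-31]],[[0.005,0.115,0.07],[0,0,-39]],[[0.01,0.145,0.07],[0,0,-47]],[[0.02,0.175,0.07],[0,0,-55]],[[0.03,0.205,0.07],[0,0,-63]]]}}

```text
time: 31.65
tool_pos: [0.4277, 0.1613, 0.2139]
tool_rot: [-0.0, 0.973, 0.23, -0.002]
contact_force: [0.2, -0.7, -0.5]
gripper_width: 0.141
```

Request:
{"fn": "drive_tool", "kwargs": {"series": [[[0.01,0.015,0],[0,0,-8]],[[0.03,0.026,0],[0,0,-16]],[[0.05,0.026,0],[0,0,-24]],[[0.07,0.026,-0.01],[0,0,-26.3]],[[0.09,0.026,-0.03],[0,0,-26.3]],[[0.1,0.026,-0.05],[0,0,-26.3]],[[0.1,0.026,-0.05],[0,0,-26.3]],[[0.1,0.026,-0.05],[0,0,-26.3]]]}}

```text
time: 32.45
tool_pos: [0.5272, 0.1859, 0.1642]
tool_rot: [0.0, 1.0, 0.006, -0.002]
contact_force: [0.0, 0.4, 0.9]
gripper_width: 0.142
```

```bash
python3 - <<'E'
from h import *
for i in range(2):
  save('side','s20',(180,140,340,260),5);save('top','t20',(210,110,330,200),6)
  goal(wax(.15,.03),RW)
for c in('top','side'): print(c,[(np.round(r['location'],3).tolist(),round(r['confidence'],2)) for r in place_of(c,'stick_tip')][:4])
print('pred tip',cur()[0]+cur()[1]@TIP, proj('side',[cur()[0]+cur()[1]@TIP]),proj('top',[cur()[0]+cur()[1]@TIP]))
E
```

```text
t 32.55 at [0.5283 0.1863 0.1666] shift [ 0.0093 -0.0003 -0.0366] turn [-0.04  0.04  0.02] F [-0.3  0.3  0.1] w 12.1
t 32.65 at [0.5287 0.1863 0.1674] shift [ 0.0089 -0.0003 -0.0374] turn [-0.05  0.14  0.02] F [ 0.  -0.5 -0.4] w 12.3
top []
side []
pred tip [0.5927012  0.1870565  0.17115908] [[229.50229218 227.78484515]] [[241.74738558 167.37522974]]
```

View pics/s20.png

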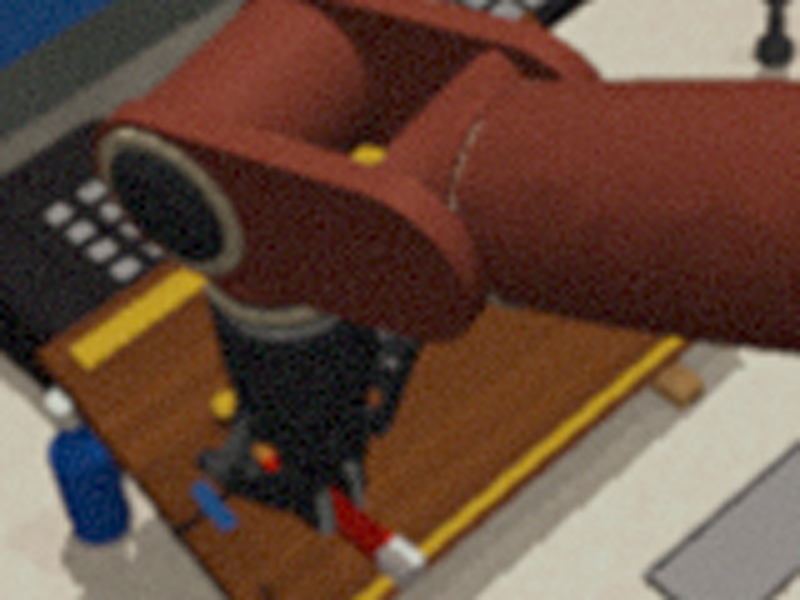

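View pics/t20.png

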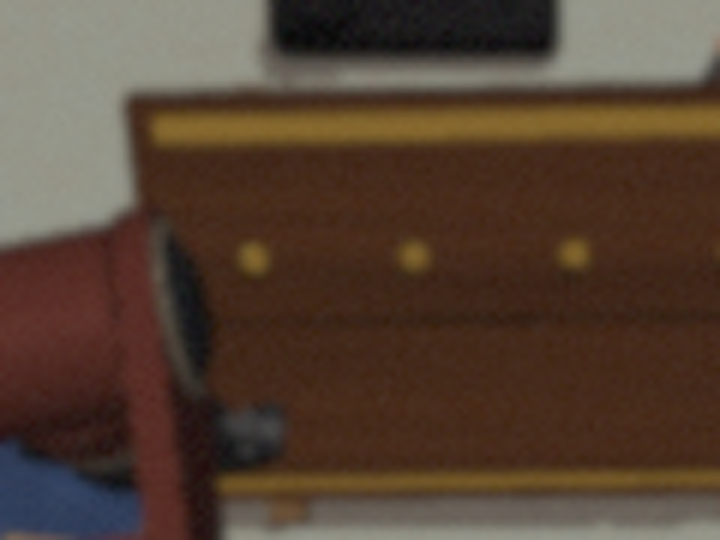

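```bash
python3 - <<'E'
from h import *
p,R,_=cur()
for zz in(-.0106,.0034):
  for yy in(-.007,.007): print(zz,yy,((proj('side',[p+R@np.array([-.0625,yy,zz])])[0]+.5-[180,140])*5).round(0), ((proj('side',[p+R@np.array([.0425,yy,zz])])[0]+.5-[180,140])*5).round(0))
save('side','s21',(210,210,290,270),10)
goal(wax(.15,.03),RW)
E
```

```text
-0.0106 -0.007 [403. 575.] [265. 463.]
-0.0106 0.007 [423. 558.] [285. 447.]
0.0034 -0.007 [406. 591.] [269. 479.]
0.0034 0.007 [426. 574.] [289. 463.]
t 32.8 at [0.5287 0.1863 0.1672] shift [ 0.0089 -0.0003 -0.0372] turn [-0.05  0.12  0.02] F [0.  0.1 0.2] w 12.0
```

View pics/s21.png

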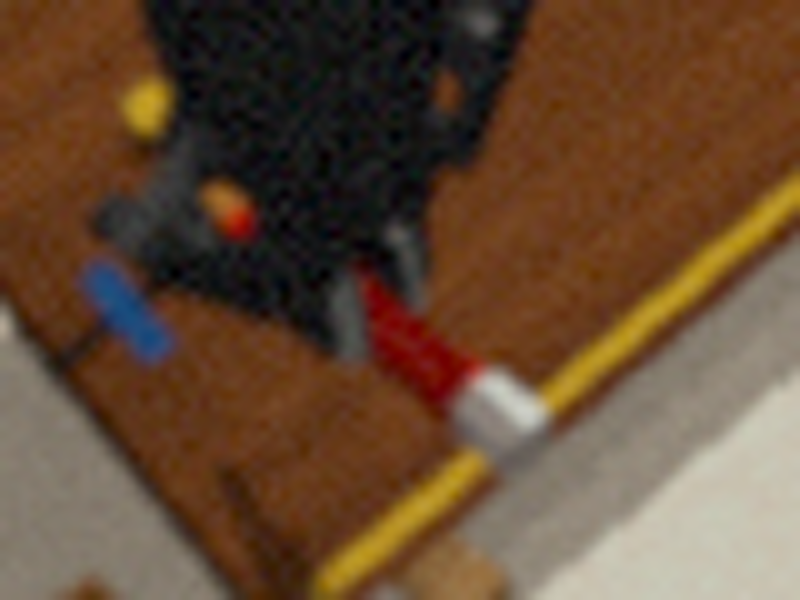

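Request:
{"fn": "drive_tool", "kwargs": {"series": [[[0.0045,0,-0.018],[0,0.1,0]],[[0.0089,0,-0.037],[0,0.1,0]],[[0.016,0,-0.047],[0,0.1,0]],[[0.022,0,-0.056],[0,0.1,0]],[[0.022,0,-0.056],[0,0.1,0]],[[0.022,0,-0.056],[0,0.1,0]],[[0.022,0,-0.056],[0,0.1,0]],[[0.022,0,-0.056],[0,0.1,0]]]}}

```text
time: 33.6
tool_pos: [0.5509, 0.1863, 0.1111]
tool_rot: [-0.0, 1.0, 0.006, 0.0]
contact_force: [0.8, 1.2, 0.3]
gripper_width: 0.146
```

```bash
python3 - <<'E'
from h import *
for i in range(3):
  goal(wax(.15,0),RW);save('side','s22',(200,200,280,260),10)
E
```

```text
t 33.6 at [0.5509 0.1863 0.1111] shift [ 0.0038 -0.0001 -0.0057] turn [-0.05  0.01  0.03] F [0.8 1.2 0.3] w 12.4
t 33.65 at [0.5508 0.1863 0.111 ] shift [ 0.0039 -0.0001 -0.0056] turn [-0.05  0.    0.03] F [ 0.2 -0.  -0.8] w 12.1
t 33.7 at [0.5507 0.1863 0.1108] shift [ 0.004  -0.     -0.0054] turn [-0.04 -0.01  0.03] F [-0.1 -0.7 -1.1] w 11.9
```

View pics/s22.png

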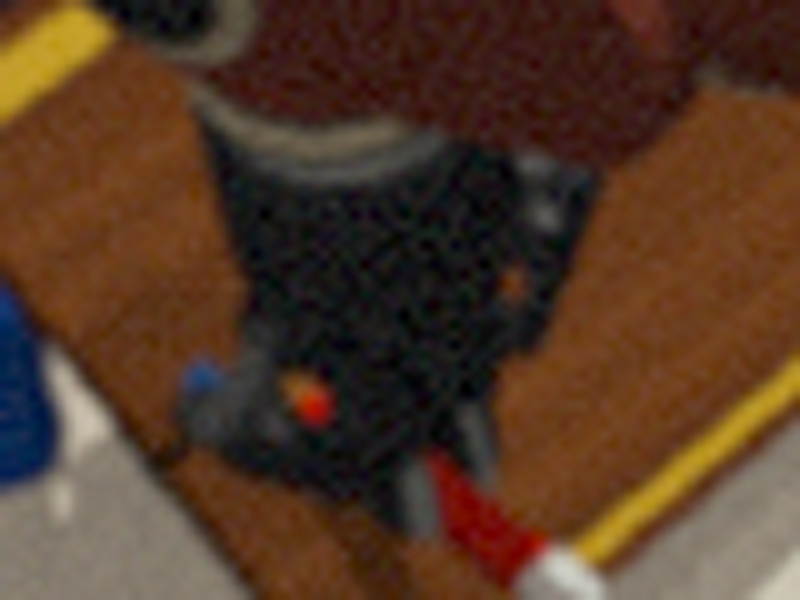

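Request:
{"fn": "drive_tool", "kwargs": {"series": [[[0.0009,0,-0.0012],[0,0,0]],[[0.0018,0,-0.0025],[0,0,0]],[[0.0026,0,-0.0037],[0,0,0]],[[0.0026,0,-0.0037],[0,0,0]],[[0.0026,0,-0.0037],[0,0,0]],[[0.0026,0,-0.0037],[0,0,0]]]}}

```text
time: 34.35
tool_pos: [0.553, 0.1861, 0.1064]
tool_rot: [-0.0, 1.0, 0.006, -0.001]
contact_force: [-0.3, -1.2, -0.1]
gripper_width: 0.14
```

Request:
{"fn": "drive_tool", "kwargs": {"series": [[[0.0006,0,-0.0008],[0,0,0]],[[0.0006,0,-0.0008],[0,0,0]],[[0.0006,0,-0.0008],[0,0,0]],[[0.0006,0,-0.0008],[0,0,0]]]}}

```text
time: 34.75
tool_pos: [0.5535, 0.1861, 0.1057]
tool_rot: [-0.0, 1.0, 0.006, -0.001]
contact_force: [-2.2, -0.6, 0.4]
gripper_width: 0.138
```

```bash
python3 - <<'E'
from h import *
for i in range(4):
  goal(wax(.15,0),RW);grab_frame('top')
E
```

```text
t 34.75 at [0.5535 0.1861 0.1057] shift [ 0.0013  0.0001 -0.0002] turn [-0.03 -0.1   0.03] F [-2.2 -0.6  0.4] w 11.8
t 34.8 at [0.5535 0.1861 0.1056] shift [ 0.0013  0.0001 -0.0002] turn [-0.03 -0.1   0.03] F [-2.   0.3  1.2] w 12.0
t 34.85 at [0.5535 0.1862 0.1057] shift [ 0.0012  0.     -0.0002] turn [-0.03 -0.09  0.03] F [-3.6 -0.5  1. ] w 12.0
t 34.9 at [0.5535 0.1861 0.1056] shift [ 0.0012  0.0001 -0.0002] turn [-0.03 -0.09  0.03] F [-3.4 -0.8  0.7] w 12.2
```

Request:
{"fn": "drive_tool", "kwargs": {"series": [[[-0.0003,0,-0.0009],[0,0,0]],[[-0.0006,0,-0.0013],[0,0,0]],[[-0.0006,0,-0.0013],[0,0,0]],[[-0.0006,0,-0.0013],[0,0,0]],[[-0.0006,0,-0.0013],[0,0,0]]]}}

```text
time: 35.45
tool_pos: [0.5534, 0.1862, 0.1046]
tool_rot: [-0.0, 1.0, 0.006, -0.0]
contact_force: [-2.1, 0.3, 2.7]
gripper_width: 0.143
```

```bash
cat >> h.py <<'E'
def wx(n=4):
    R,o=panelT(*PX); F=[]
    for i in range(n):
        p,Rc,s=cur(); F.append(s['contact_force']); 
        if i<n-1: grab_frame('top')
    print('t',round(float(s['time']),2),'tip panel mm',(1e3*(R.T@(p+Rc@TIP-o))).round(1),'F panel',(R.T@np.mean(F,0)).round(1),'w',round(float(s['gripper_width'])*85,1),'rot',np.degrees(Ro.from_matrix(RW@Rc.T).as_rotvec()).round(2))
E
python3 -c "
from h import *
wx()"
```

```text
t 35.6 tip panel mm [ -1.7 150.    2.6] F panel [-0.   0.   2.7] w 12.1 rot [-0.04 -0.04  0.03]
```

Tip force is straight along the face normal (2.7 N), the tip's measured height is 2.6 mm and its y is 150 mm, so it sits in the joint. Now the slow run along it.

Request:
{"fn": "drive_tool", "kwargs": {"series": [[[0.0001,-0.002,-0.0002],[0,0,0]],[[0.0002,-0.006,-0.0002],[0,0,0]],[[0.0002,-0.01,-0.0002],[0,0,0]],[[0.0003,-0.014,-0.0002],[0,0,0]],[[0.0003,-0.018,-0.0002],[0,0,0]],[[0.0004,-0.022,-0.0002],[0,0,0]],[[0.0004,-0.026,-0.0002],[0,0,0]],[[0.0004,-0.028,-0.0002],[0,0,0]]]}}

```text
time: 36.4
tool_pos: [0.5536, 0.1575, 0.1042]
tool_rot: [-0.0, 1.0, 0.005, -0.001]
contact_force: [-1.8, 3.7, 2.5]
gripper_width: 0.139
```

```bash
python3 -c "
from h import *
wx()"
```

```text
t 36.55 tip panel mm [ -2.  120.9   2.3] F panel [0.  1.1 3.4] w 11.9 rot [ 0.07 -0.07  0.08]
```

Request:
{"fn": "drive_tool", "kwargs": {"series": [[[0,-0.003,0],[0,0,0]],[[0.0001,-0.006,0],[0,0,0]],[[0.0001,-0.009,0],[0,0,0]],[[0.0001,-0.012,0],[0,0,0]],[[0.0002,-0.016,0],[0,0,0]],[[0.0002,-0.02,0],[0,0,0]],[[0.0003,-0.024,0],[0,0,0]],[[0.0003,-0.027,0],[0,0,0]]]}}

```text
time: 37.35
tool_pos: [0.5539, 0.1307, 0.1042]
tool_rot: [-0.0, 1.0, 0.006, -0.001]
contact_force: [-1.1, 3.7, 2.4]
gripper_width: 0.139
```

```bash
python3 -c "
from h import *
wx()"
```

```text
t 37.5 tip panel mm [-2.  93.7  2.3] F panel [0.5 0.5 2.9] w 11.8 rot [ 0.09 -0.07  0.09]
```

Request:
{"fn": "drive_tool", "kwargs": {"series": [[[0.0001,-0.003,0],[0,0,0]],[[0.0001,-0.007,-0.0001],[0,0,0]],[[0.0002,-0.011,-0.0001],[0,0,0]],[[0.0002,-0.014,-0.0001],[0,0,0]],[[0.0003,-0.017,-0.0001],[0,0,0]],[[0.0003,-0.02,-0.0001],[0,0,0]],[[0.0004,-0.024,-0.0001],[0,0,0]],[[0.0004,-0.028,-0.0001],[0,0,0]]]}}

```text
time: 38.3
tool_pos: [0.5543, 0.1029, 0.1042]
tool_rot: [-0.0, 1.0, 0.006, -0.001]
contact_force: [-0.7, 3.5, 2.0]
gripper_width: 0.137
```

```bash
python3 -c "
from h import *
wx()"
```

```text
t 38.45 tip panel mm [-2.  65.4  2.2] F panel [ 0.8 -0.2  2.8] w 12.4 rot [ 0.12 -0.07  0.1 ]
```

Request:
{"fn": "drive_tool", "kwargs": {"series": [[[0.0001,-0.003,0],[0,0,0]],[[0.0001,-0.007,0],[0,0,0]],[[0.0002,-0.011,0],[0,0,0]],[[0.0002,-0.015,0],[0,0,0]],[[0.0003,-0.019,0],[0,0,0]],[[0.0003,-0.022,0],[0,0,0]],[[0.0004,-0.025,0],[0,0,0]],[[0.0004,-0.028,0],[0,0,0]]]}}

```text
time: 39.25
tool_pos: [0.5546, 0.0749, 0.1041]
tool_rot: [-0.0, 1.0, 0.006, -0.001]
contact_force: [-0.8, 3.2, 1.8]
gripper_width: 0.14
```

```bash
python3 -c "
from h import *
wx()"
```

```text
t 39.4 tip panel mm [-2.  37.8  2.2] F panel [0.9 0.3 2.5] w 12.0 rot [ 0.09 -0.07  0.08]
```

Request:
{"fn": "drive_tool", "kwargs": {"series": [[[0.0002,-0.003,0],[0,0,0]],[[0.0003,-0.007,0],[0,0,0]],[[0.0004,-0.011,0],[0,0,0]],[[0.0005,-0.015,0],[0,0,0]],[[0.0006,-0.019,0],[0,0,0]],[[0.0007,-0.023,0],[0,0,0]],[[0.0007,-0.027,0],[0,0,0]],[[0.0008,-0.031,0],[0,0,0]]]}}

```text
time: 40.2
tool_pos: [0.5552, 0.044, 0.104]
tool_rot: [-0.001, 1.0, 0.006, -0.001]
contact_force: [-1.1, 4.4, 3.5]
gripper_width: 0.141
```

```bash
python3 -c "
from h import *
wx()"
```

```text
t 40.35 tip panel mm [-1.8  6.5  1.9] F panel [0.5 0.6 4. ] w 11.8 rot [ 0.11 -0.09  0.09]
```

Request:
{"fn": "drive_tool", "kwargs": {"series": [[[0.0001,-0.003,0],[0,0,0]],[[0.0002,-0.006,0],[0,0,0]],[[0.0002,-0.009,0],[0,0,0]],[[0.0002,-0.013,0],[0,0,0]],[[0.0003,-0.017,0],[0,0,0]],[[0.0003,-0.021,0],[0,0,0]],[[0.0004,-0.025,0],[0,0,0]],[[0.0005,-0.029,0],[0,0,0]]]}}

```text
time: 41.15
tool_pos: [0.5557, 0.0158, 0.104]
tool_rot: [-0.001, 1.0, 0.006, -0.001]
contact_force: [-1.9, 6.0, 2.2]
gripper_width: 0.142
```

```bash
python3 -c "
from h import *
wx()"
```

```text
t 41.3 tip panel mm [ -1.7 -21.8   1.8] F panel [-0.2  1.8  3.3] w 12.0 rot [ 0.05 -0.09  0.06]
```

Request:
{"fn": "drive_tool", "kwargs": {"series": [[[0.0001,-0.004,0],[0,0,0]],[[0.0001,-0.008,0],[0,0,0]],[[0.0002,-0.012,0],[0,0,0]],[[0.0002,-0.015,0],[0,0,0]],[[0.0002,-0.018,0],[0,0,0]],[[0.0003,-0.021,0],[0,0,0]],[[0.0003,-0.025,0],[0,0,0]],[[0.0003,-0.029,0],[0,0,0]]]}}

```text
time: 42.1
tool_pos: [0.5562, -0.0132, 0.104]
tool_rot: [-0.001, 1.0, 0.006, -0.001]
contact_force: [-2.1, 5.0, 3.5]
gripper_width: 0.139
```

```bash
python3 -c "
from h import *
wx()"
```

```text
t 42.25 tip panel mm [ -1.6 -50.9   1.9] F panel [0.6 1.1 3.4] w 12.0 rot [ 0.05 -0.07  0.06]
```

Request:
{"fn": "drive_tool", "kwargs": {"series": [[[0.0001,-0.004,0],[0,0,0]],[[0.0002,-0.008,0],[0,0,0]],[[0.0002,-0.012,0],[0,0,0]],[[0.0002,-0.016,0],[0,0,0]],[[0.0003,-0.02,0],[0,0,0]],[[0.0003,-0.023,0],[0,0,0]],[[0.0003,-0.026,0],[0,0,0]],[[0.0004,-0.029,0],[0,0,0]]]}}

```text
time: 43.05
tool_pos: [0.5566, -0.0429, 0.1041]
tool_rot: [-0.0, 1.0, 0.006, -0.001]
contact_force: [-2.2, 4.2, 2.4]
gripper_width: 0.146
```

```bash
python3 -c "
from h import *
wx()"
```

```text
t 43.2 tip panel mm [ -1.5 -80.1   1.9] F panel [-0.1  1.4  3.2] w 12.2 rot [ 0.08 -0.07  0.07]
```

Request:
{"fn": "drive_tool", "kwargs": {"series": [[[0.0001,-0.004,0],[0,0,0]],[[0.0001,-0.008,0],[0,0,0]],[[0.0002,-0.012,0],[0,0,0]],[[0.0002,-0.016,0],[0,0,0]],[[0.0002,-0.02,0],[0,0,0]],[[0.0003,-0.024,0],[0,0,0]],[[0.0003,-0.028,0],[0,0,0]],[[0.0003,-0.032,0],[0,0,0]]]}}

```text
time: 44.0
tool_pos: [0.557, -0.0752, 0.1041]
tool_rot: [-0.0, 1.0, 0.006, -0.001]
contact_force: [-1.6, 4.7, 2.3]
gripper_width: 0.142
```

```bash
python3 -c "
from h import *
wx()"
```

```text
t 44.15 tip panel mm [  -1.4 -112.7    2. ] F panel [0.1 0.4 2.7] w 11.8 rot [ 0.13 -0.05  0.1 ]
```

Request:
{"fn": "drive_tool", "kwargs": {"series": [[[0.0001,-0.004,0],[0,0,0]],[[0.0001,-0.008,0],[0,0,0]],[[0.0002,-0.012,0],[0,0,0]],[[0.0002,-0.016,0],[0,0,0]],[[0.0002,-0.02,0],[0,0,0]],[[0.0003,-0.024,0],[0,0,0]],[[0.0003,-0.028,0],[0,0,0]],[[0.0003,-0.03,0],[0,0,0]]]}}

```text
time: 44.95
tool_pos: [0.5573, -0.1055, 0.1042]
tool_rot: [0.0, 1.0, 0.005, -0.0]
contact_force: [-0.4, 3.2, 2.6]
gripper_width: 0.144
```

```bash
python3 -c "
from h import *
wx()"
```

```text
t 45.1 tip panel mm [  -1.5 -142.1    2. ] F panel [1.2 0.9 2.3] w 12.0 rot [ 0.07 -0.05  0.08]
```

Request:
{"fn": "drive_tool", "kwargs": {"series": [[[0.0001,-0.003,0],[0,0,0]],[[0.0002,-0.006,0],[0,0,0]],[[0.0002,-0.008,0],[0,0,0]],[[0.0002,-0.008,0],[0,0,0]],[[0.0002,-0.008,0],[0,0,0]],[[0.0002,-0.008,0],[0,0,0]]]}}

```text
time: 45.7
tool_pos: [0.5575, -0.1134, 0.1042]
tool_rot: [0.0, 1.0, 0.005, -0.0]
contact_force: [-0.5, -0.6, 3.4]
gripper_width: 0.139
```

```bash
python3 -c "
from h import *
wx()
save('side','s30',(240,120,360,210),6)
save('top','t30',(290,120,390,200),8)
for c in('top','side'): print(c,[(np.round(r['location'],3).tolist(),round(r['confidence'],2)) for r in place_of(c,'stick_tip')][:4])
print(pp([0,-.15,.0025]))
"
```

```text
t 45.85 tip panel mm [  -1.5 -149.6    1.9] F panel [ 1.6 -0.9  2.6] w 12.1 rot [ 0.02 -0.06  0.05]
top []
side []
[ 0.62236612 -0.11300641  0.10904788]
```

View pics/s30.png

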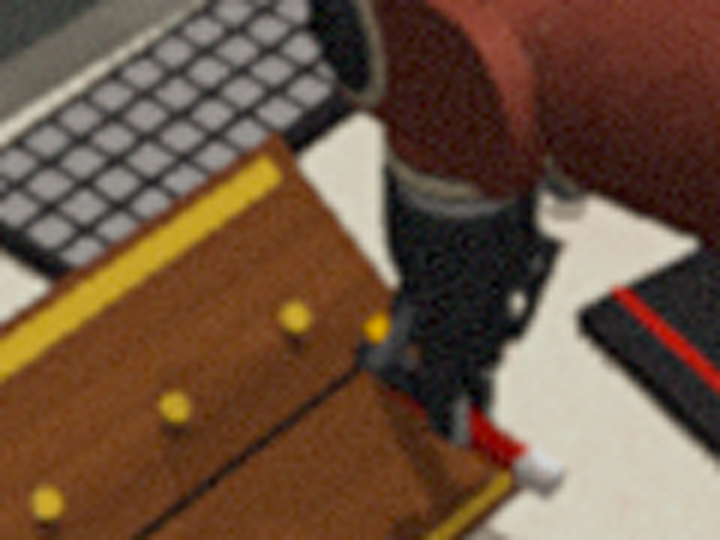

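View pics/t30.png

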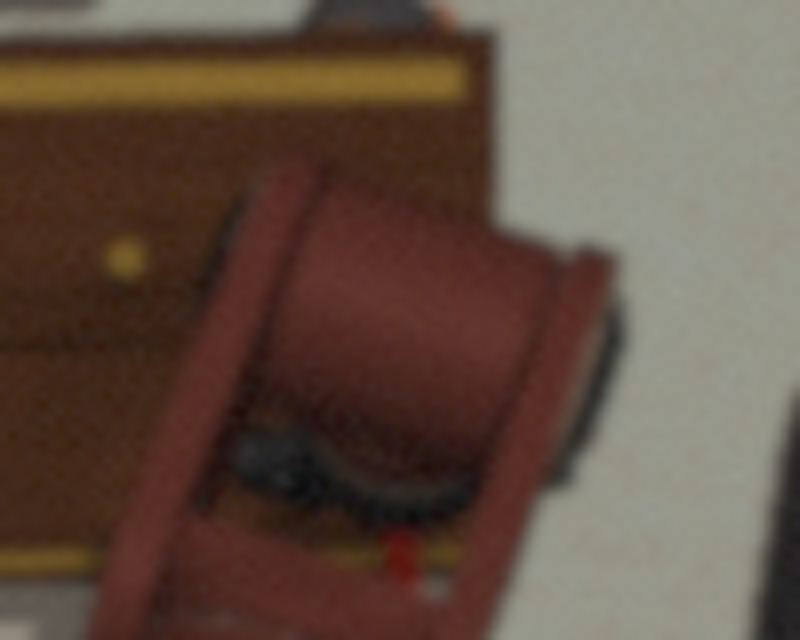

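Request:
{"fn": "drive_tool", "kwargs": {"series": [[[-0.0003,-0.002,0],[0,0,0]],[[-0.0003,-0.002,0],[0,0,0]],[[-0.0003,-0.002,0],[0,0,0]],[[-0.0003,-0.002,0],[0,0,0]]]}}

```text
time: 46.45
tool_pos: [0.5573, -0.1148, 0.1042]
tool_rot: [-0.0, 1.0, 0.006, -0.0]
contact_force: [-0.4, 0.0, 2.0]
gripper_width: 0.139
```

```bash
python3 -c "
from h import *
wx()"
```

```text
t 46.6 tip panel mm [  -1.7 -151.1    2.1] F panel [1.1 0.  1.5] w 12.1 rot [-0.03 -0.05  0.03]
```

Request:
{"fn": "drive_tool", "kwargs": {"series": [[[-0.003,0,0.005],[0,0,0]],[[-0.012,0,0.02],[0,0,0]],[[-0.03,0,0.045],[0,0,0]],[[-0.06,0,0.07],[0,0,0]],[[-0.1,0.005,0.09],[0,0,5]],[[-0.13,0.01,0.09],[0,0,13]],[[-0.15,0.02,0.09],[0,0,21]],[[-0.15,0.03,0.09],[0,0,29]]]}}

```text
time: 47.4
tool_pos: [0.4047, -0.0845, 0.1935]
tool_rot: [-0.0, 0.966, 0.258, -0.001]
contact_force: [-0.1, 0.7, -0.7]
gripper_width: 0.14
```

```bash
python3 -c "
from h import *
goal([.4285,-.045,.1],Rdown(np.radians(90)))
save('side','s31',(230,110,390,250),5)"
```

```text
t 47.4 at [ 0.4047 -0.0845  0.1935] shift [ 0.0238  0.0395 -0.0935] turn [ 0.08 -0.12 60.1 ] F [-0.1  0.7 -0.7] w 11.9
```

View pics/s31.png

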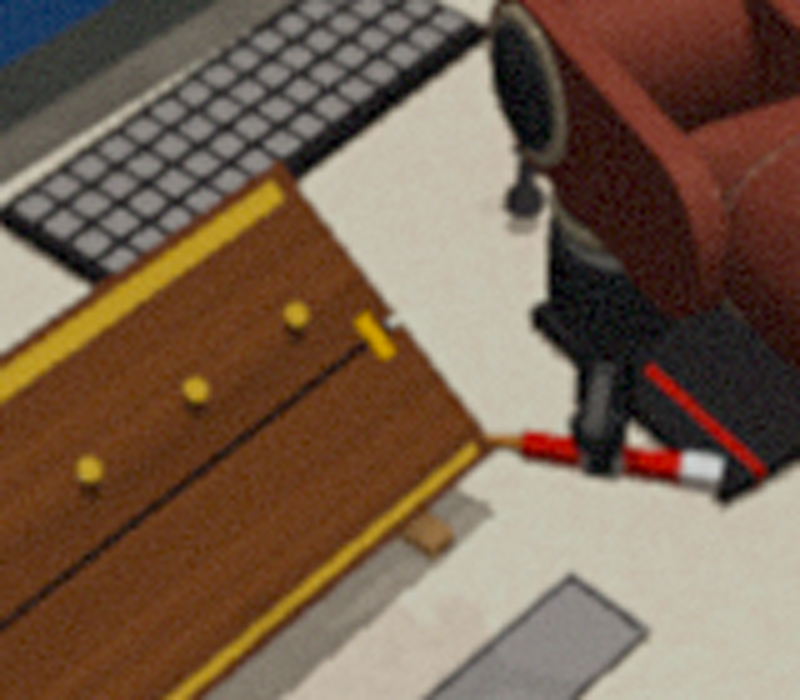

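Request:
{"fn": "drive_tool", "kwargs": {"series": [[[0.003,0.005,0],[0,0,8]],[[0.006,0.01,0],[0,0,16]],[[0.01,0.015,0],[0,0,24]],[[0.014,0.02,0],[0,0,32]],[[0.018,0.025,-0.02],[0,0,40]],[[0.022,0.029,-0.04],[0,0,48]],[[0.023,0.029,-0.07],[0,0,56]],[[0.023,0.029,-0.1],[0,0,60]]]}}

```text
time: 48.25
tool_pos: [0.4302, -0.0559, 0.0931]
tool_rot: [0.0, 0.708, 0.706, -0.001]
contact_force: [0.3, -0.3, -1.2]
gripper_width: 0.138
```

Request:
{"fn": "drive_tool", "kwargs": {"series": [[[0,0,-0.02],[0,0,0]],[[0,0,-0.045],[0,0,0]],[[0,0,-0.055],[0,0,0]],[[0,0,-0.055],[0,0,0]],[[0,0,-0.055],[0,0,0]]]}}

```text
time: 48.75
tool_pos: [0.4306, -0.0561, 0.0398]
tool_rot: [0.001, 0.709, 0.705, -0.0]
contact_force: [0.8, -0.8, -0.4]
gripper_width: 0.143
```

```bash
python3 -c "
from h import *
for i in range(3):
  goal([.4285,-.055,.0072],Rdown(np.radians(90)));save('side','s32',(265,180,385,270),6)"
```

```text
t 48.75 at [ 0.4306 -0.0561  0.0398] shift [-0.0021  0.0011 -0.0326] turn [0.08 0.   0.39] F [ 0.8 -0.8 -0.4] w 12.2
t 48.8 at [ 0.4311 -0.0562  0.0404] shift [-0.0026  0.0012 -0.0332] turn [0.11 0.08 0.37] F [-0.   0.6 -0.5] w 12.2
t 48.85 at [ 0.4313 -0.0563  0.0406] shift [-0.0028  0.0013 -0.0334] turn [0.11 0.11 0.37] F [ 0.2  0.4 -0.4] w 12.2
```

View pics/s32.png

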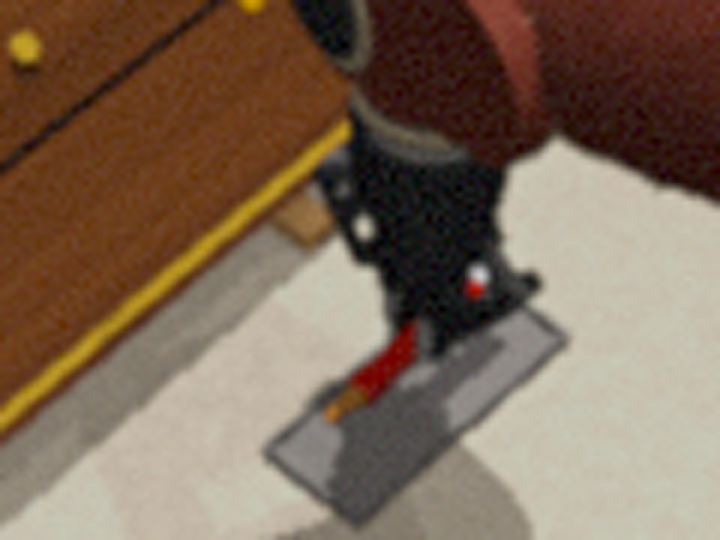

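Request:
{"fn": "drive_tool", "kwargs": {"series": [[[-0.0028,0.0013,-0.012],[0.1,0.1,0.4]],[[-0.0028,0.0013,-0.024],[0.1,0.1,0.4]],[[-0.0028,0.0013,-0.031],[0.1,0.1,0.4]],[[-0.0028,0.0013,-0.0325],[0.1,0.1,0.4]],[[-0.0028,0.0013,-0.0325],[0.1,0.1,0.4]],[[-0.0028,0.0013,-0.0325],[0.1,0.1,0.4]],[[-0.0028,0.0013,-0.0325],[0.1,0.1,0.4]]]}}

```text
time: 49.6
tool_pos: [0.4265, -0.0543, 0.0063]
tool_rot: [-0.002, 0.707, 0.707, -0.001]
contact_force: [-4.0, 0.9, 6.3]
gripper_width: 0.143
```

Request:
{"fn": "drive_tool", "kwargs": {"series": [[[0,0,-0.0006],[0,0,0]],[[0,0,-0.0006],[0,0,0]],[[0,0,-0.0006],[0,0,0]],[[0,0,-0.0006],[0,0,0]]]}}

```text
time: 50.0
tool_pos: [0.4265, -0.0543, 0.0063]
tool_rot: [-0.003, 0.707, 0.708, -0.002]
contact_force: [-6.1, 1.4, 12.4]
gripper_width: 0.146
```

Request:
{"fn": "drive_tool", "kwargs": {"series": [[[0,0,0.001],[0,0,0]],[[0,0,0.001],[0,0,0]]]}}

```text
time: 50.2
tool_pos: [0.4272, -0.0545, 0.0065]
tool_rot: [-0.001, 0.707, 0.707, -0.001]
contact_force: [0.4, 0.5, -0.5]
gripper_width: 0.141
```

Request:
{"fn": "drive_tool", "kwargs": {"series": [[[0,0,0],[0,0,0]],[[0,0,0],[0,0,0]],[[0,0,0],[0,0,0]],[[0,0,0.01],[0,0,0]],[[0,0,0.03],[0,0,0]],[[0,0,0.07],[0,0,0]],[[0,0,0.11],[0,0,0]],[[0,0,0.15],[0,0,0]]], "fingers": 0.48}}

```text
time: 51.0
tool_pos: [0.4271, -0.0545, 0.1592]
tool_rot: [-0.001, 0.707, 0.707, -0.0]
contact_force: [0.9, 0.1, -0.3]
gripper_width: 0.263
```

Request:
{"fn": "drive_tool", "kwargs": {"series": [[[0,-0.04,0.04],[0,0,0]],[[0,-0.08,0.08],[0,0,0]],[[0,-0.12,0.1],[0,0,0]],[[0,-0.16,0.1],[0,0,0]],[[0,-0.2,0.1],[0,0,0]],[[0,-0.24,0.1],[0,0,0]],[[0,-0.26,0.1],[0,0,0]],[[0,-0.26,0.1],[0,0,0]]]}}

```text
time: 51.8
tool_pos: [0.4269, -0.3163, 0.2573]
tool_rot: [-0.001, 0.708, 0.706, -0.001]
contact_force: [-0.2, 0.3, -0.1]
gripper_width: 0.261
```

```bash
python3 -c "
from h import *
save('side','s33');save('top','t33')
save('side','s34',(140,200,380,370),3)
goal([0,0,0])
for n in('stick','stick_tip','plate1','tub','spray','tape','pawn','king','stapler'):
  for c in('top','side'): print(n,c,[(np.round(r['location'],3).tolist(),round(r['confidence'],2)) for r in place_of(c,n)][:2])
"
```

```text
t 51.95 at [ 0.4274 -0.3134  0.2571] shift [-0.4274  0.3134 -0.2571] turn None F [-0.5  0.  -0.7] w 22.3
stick top [([0.424, -0.054, 0.001], 0.72)]
stick side [([0.423, -0.05, -0.001], 0.79)]
stick_tip top [([0.423, 0.009, 0.01], 0.57)]
stick_tip side [([0.424, 0.008, 0.01], 0.54)]
plate1 top [([0.472, 0.306, 0.006], 0.75), ([0.564, 0.375, 0.004], 0.65)]
plate1 side [([0.568, 0.373, 0.006], 0.95), ([0.47, 0.308, 0.001], 0.86)]
tub top [([0.706, 0.385, 0.003], 0.65)]
tub side [([0.7, 0.381, 0.002], 0.81)]
spray top []
spray side [([0.733, 0.218, 0.002], 0.89), ([0.625, -0.112, 0.109], 0.24)]
tape top [([0.347, 0.157, -0.004], 0.77), ([0.711, -0.375, -0.001], 0.4)]
tape side [([0.35, 0.159, 0.002], 0.77)]
pawn top [([0.781, -0.098, 0.002], 0.59), ([0.619, 0.185, 0.106], 0.38)]
pawn side [([0.549, -0.385, 0.018], 0.59), ([0.432, -0.057, -0.005], 0.39)]
king top [([0.711, -0.375, -0.002], 0.69)]
king side [([0.717, -0.377, 0.002], 0.68)]
stapler top [([0.279, -0.343, 0.001], 0.53)]
stapler side [([0.427, -0.051, -0.001], 0.61), ([0.714, -0.378, 0.002], 0.15)]
```

View pics/s34.png

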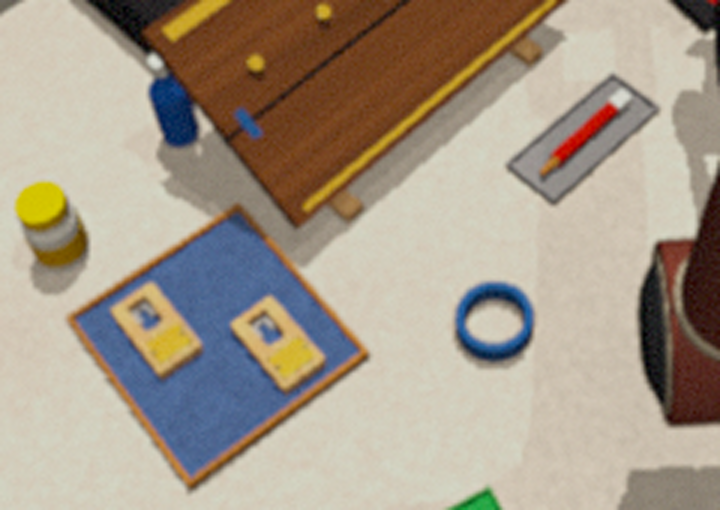

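View pics/t33.png

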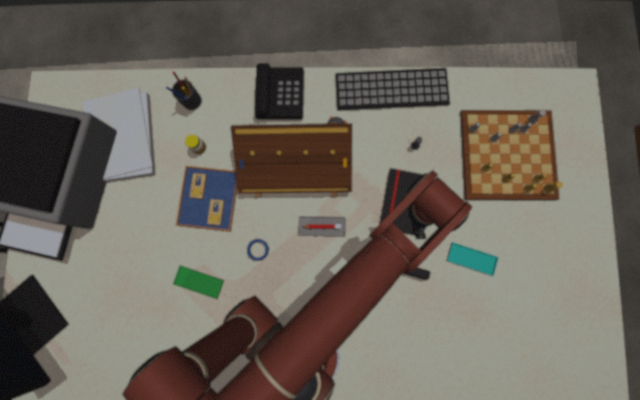

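The stick lies flat in the grey dish (crop (585,135)), both plates lie flat in the tray ((155,328), (278,342)), and the bystanders are where they were. The arm is clear, so I'm handing in.

```bash
python3 -c "
from plant import *
print(job_done())"
```

```text
the job is handed in; nothing more can be done
None
```

I took both hanging plates off the board, waxed the joint from blue to yellow, put the stick back in its dish, and handed in after about 52 s. Handing in reports no verdict, so what follows comes from my own checks.

- **Plates:** Only studs 3 and 4 had plates. I slid each about 17 mm up the slope, saw the stud in the wide end, lifted it off and laid it flat on the felt. The force on the tool stayed below about 10 N in every reading.
- **Stick:** It had been knocked toward the near rim of its dish before I reached it. I found it again, pushed it to the middle and gripped it there.
- **Waxing:** The tip went from y = +150 to −151 mm at about 30–40 mm/s. Every check along the way showed it in touch, pressing with about 1.5 to 4 N.
- **Last pictures:** Both plates are in the tray. The stick is flat in its dish, with its origin about 5 mm from the dish centre. The gripper is well clear of everything.

Some checks disagreed or fell short:
- **Tip position:** My calibration put the tip about 1.5 to 2 mm below the joint's middle line. The contact forces fitted the tip sitting in the groove, so I take this as calibration error.
- **Tip not seen:** The cameras couldn't see the tip during the run, because the gripper hid it.
- **Bystanders:** The tub, spray bottle, tape roll and king were found at their old places by at least one camera. For the pawn and the stapler one camera agreed with their old place, and the other's best match was another object. I checked the tortoise only in the pictures, where it is partly hidden behind the board.

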